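# Sort the paper-clip tins by weight

### The job

The three sealed paper-clip tins on the desk (red, blue and yellow lids) look alike whether full or empty: lift each one to feel its weight, set the heavy, full ones down in the open green-fronted supply drawer and the light, empty ones in the orange refill tray, then push the drawer fully shut. Keep the tins upright and set them down flat on the drawer or tray floor without dropping them, not stacked; leave the other things on the desk as they lie.

Things in the scene. Friction and masses are not known exactly. Their poses are not given: they have to be found in the camera images.
- tin_red_mid (a point): The paper-clip tin with the red lid: a sealed steel box 130 mm long (its x), 58 mm wide (its y), 52 mm high (its z), standing flat on the desk. This point is its centre, half-way up. Full of clips it weighs 0.45 to 0.61 kg (4.4 to 6 N), empty 0.10 to 0.14 kg (1 to 1.4 N); the look does not tell, and which tins are full changes.
- tin_blue_mid (a point): The paper-clip tin with the blue lid: a sealed steel box 130 mm long (its x), 58 mm wide (its y), 52 mm high (its z), standing flat on the desk. This point is its centre, half-way up. Full of clips it weighs 0.45 to 0.61 kg (4.4 to 6 N), empty 0.10 to 0.14 kg (1 to 1.4 N); the look does not tell, and which tins are full changes.
- tin_yellow_mid (a point): The paper-clip tin with the yellow lid: a sealed steel box 130 mm long (its x), 58 mm wide (its y), 52 mm high (its z), standing flat on the desk. This point is its centre, half-way up. Full of clips it weighs 0.45 to 0.61 kg (4.4 to 6 N), empty 0.10 to 0.14 kg (1 to 1.4 N); the look does not tell, and which tins are full changes.
- drawer_floor (a point): Supply drawer (green front; in the low white unit 300 x 276 x 95 mm left or right of the tins): middle of the front edge of its inside floor, at the foot of the green panel's inner face, 17 mm above the desk; moves with the drawer. x points into the unit. The floor is 244 mm wide (y) and open from above from x = 0 to the unit's roof at x = the drawer's opening. Clear side walls stand 48 mm above the floor.
- drawer_front (a point): Middle of the outer face of the drawer's flat green front panel (274 mm wide, from 10 to 88 mm above the desk), 50 mm above the desk; it faces the robot; x points into the unit. Push here to shut the drawer: it slides on with 2 to 5 N and stays where it is left.
- supply_drawer (a joint): How far the drawer is pulled out, in m: 0 shut (panel against the unit), 0.22 fully out; it starts 0.183 to 0.215 out.
- tray_floor (a point): Middle of the inside floor of the orange refill tray, 5 mm above the desk. The tray is fixed, open at the top, 190 mm (x) by 260 mm (y) outside, walls 5 mm thick and 32 mm high; it stands on the other side of the tins from the drawer unit.
- stapler: The stapler: black base, teal top, 135 x 34 x 47 mm, standing among the tins. Origin under its centre. To be left alone.
- notebook: A closed spiral notebook, 108 x 74 x 14 mm, lying near the robot. Origin under its centre. To be left alone.
- pocket_sharpener: An orange and white pencil sharpener, 62 x 40 x 30 mm, lying on the notebook. Origin under its centre. To be left alone.
- scissors: Scissors with yellow grips, 175 mm long, lying flat near the robot. Origin under the pivot. To be left alone.
- pencil_orange: An orange pencil, 175 mm long, 8 mm thick, lying beyond the tins. Origin at its centre. To be left alone.
- pencil_blue: A blue pencil, 175 mm long, 8 mm thick, lying beyond the tins. Origin at its centre. To be left alone.
Things that resemble listed ones, but are neither listed nor needed, are in the scene too. Leave any purple or turquoise look-alike of the part that bears tin_yellow_mid alone.

How it is judged (in metres and radians):
At the end, for the whole second after the job is handed in: Each full tin rests flat on the floor of the supply drawer and each empty tin flat on the floor of the refill tray (whole tin inside, tilt under 0.1 rad, still; a tin counts as full if it presses on the floor with more than 3 N), and the drawer is shut to within 10 mm (((x of tin_red_mid in the frame of drawer_floor between 0.02 and 0.24 m and y of tin_red_mid in the frame of drawer_floor between -0.11 and 0.11 m and z of tin_red_mid in the frame of drawer_floor between 0.018 and 0.034 m and contact force between tin_red and supply_drawer above 3 N) or ((x of tin_red_mid in the frame of tray_floor between -0.075 and 0.075 m and y of tin_red_mid in the frame of tray_floor between -0.11 and 0.11 m and z of tin_red_mid in the frame of tray_floor between 0.018 and 0.034 m and contact force between tin_red and refill_tray below 3 N) and contact force between tin_red and refill_tray above 0.3 N)) and angle between each of tin_red_mid, tin_blue_mid, tin_yellow_mid's own z axis and vertical below 0.1 rad and linear speed of each of tin_red, tin_blue, tin_yellow below 0.02 m/s and ((x of tin_blue_mid in the frame of drawer_floor between 0.02 and 0.24 m and y of tin_blue_mid in the frame of drawer_floor between -0.11 and 0.11 m and z of tin_blue_mid in the frame of drawer_floor between 0.018 and 0.034 m and contact force between tin_blue and supply_drawer above 3 N) or ((x of tin_blue_mid in the frame of tray_floor between -0.075 and 0.075 m and y of tin_blue_mid in the frame of tray_floor between -0.11 and 0.11 m and z of tin_blue_mid in the frame of tray_floor between 0.018 and 0.034 m and contact force between tin_blue and refill_tray below 3 N) and contact force between tin_blue and refill_tray above 0.3 N)) and ((x of tin_yellow_mid in the frame of drawer_floor between 0.02 and 0.24 m and y of tin_yellow_mid in the frame of drawer_floor between -0.11 and 0.11 m and z of tin_yellow_mid in the frame of drawer_floor between 0.018 and 0.034 m and contact force between tin_yellow and supply_drawer above 3 N) or ((x of tin_yellow_mid in the frame of tray_floor between -0.075 and 0.075 m and y of tin_yellow_mid in the frame of tray_floor between -0.11 and 0.11 m and z of tin_yellow_mid in the frame of tray_floor between 0.018 and 0.034 m and contact force between tin_yellow and refill_tray below 3 N) and contact force between tin_yellow and refill_tray above 0.3 N)) and value of joint supply_drawer below 0.01 m); the robot touches nothing.
It fails at once if a tin dropped, thrown or knocked: faster than 0.7 m/s while the fingers do not hold it ((linear speed of tin_red above 0.7 m/s and contact force between tin_red and the fingers below 0.2 N) or (linear speed of tin_blue above 0.7 m/s and contact force between tin_blue and the fingers below 0.2 N) or (linear speed of tin_yellow above 0.7 m/s and contact force between tin_yellow and the fingers below 0.2 N)).
It fails at once if a tin tipped more than 0.6 rad (35 degrees) (angle between any of tin_red_mid, tin_blue_mid, tin_yellow_mid's own z axis and vertical above 0.6 rad).
It fails at once if another thing on the desk (stapler, notebook, sharpener, scissors, pencils) moved more than 30 mm (distance of any of stapler, notebook, pocket_sharpener, scissors, pencil_orange, pencil_blue from where it was at the start of the episode above 0.03 m).
It also fails if it takes over 70 s, if anything falls off the work surface, if the arm or the gripper's body presses on something with over 40 N, if the wrist force passes 120 N, or if a joint passes its speed limit or range.

### The arm

A 7-joint arm with a two-finger parallel gripper is mounted at the origin on the work surface. World frame = base frame: x ahead of the robot, y to its left, z up, the work surface at z = 0. Lengths are in mm, angles in rad, forces in N, time in s.
With the tool pointing down it reaches from about 400 to 875 mm from the base axis. Payload 4.4 kg.
Tool frame: the origin (TCP) lies midway between the tips of the shut fingers; the grasp point (between the pads) lies 19 mm behind it; x points along the fingers, y is the direction in which the jaws open and shut, and the axes are right-handed (so a half turn about x gives the same grasp; the last joint's range is limited). The gripper opens to 85 mm and grips with 20 to 120 N. Pads are 22 mm wide; open, the fingers measure 114 mm over their backs; the gripper's body (76 mm by 85 mm) begins 54 mm behind the grasp point. The pads swing forward as they close: fully open they stand 13 mm farther back than shut.
Start: joints at [1.263, 0.628, 0.038, 1.517, -0.027, 0.996, -0.02], TCP at [155.67, -631.098, 231.313] pointing down, gripper open.
Joint ranges: [-3.06, 3.06], [-0.37, 2.12], [-1.25, 1.32], [0.18, 2.47], [-1.1, 4.24], [0.23, 1.98], [-2.94, 2.94]. Speed limits (rad/s): [2.57, 2.57, 3.14, 3.14, 3.14, 3.14, 3.14].

### API

Orientations are given as [roll, pitch, yaw] about the fixed x, y, z axes, in that order (R = Rz(yaw) Ry(pitch) Rx(roll)).
In Python, from cell import ctrl gives the robot as it stands.
- The arm moves only by the tool arm_command, never from a script. Its argument "series" is a list of rows, each a list of 7 numbers: the opening, from 0 (shut) to 1 (fully open), then the shift along the world's x, y, z in cm, then the turn, a rotation vector about the world's x, y, z in degrees. In form: [[claw, x, y, z, rx, ry, rz], ...]. A call has 1 to 20 rows; each row shifts and turns the commanded pose from where the row before left it; what a row does not reach is not made up. A row lasts 1/12 s, in which the tool goes at most 41.7 mm and 7.16 degrees, less where a joint would pass 70% of its speed; a pose out of reach is approached as far as the arm can. A call with a gripper value outside its range is refused whole. The fingers move at their own pace and stop on an object; the grip force is fixed at half the most. Time passes only in rows, so rows that do not move let the fingers close. It gives the time, the measured TCP pose, the force and the opening at its end, in the units of the state.
- ctrl.read_state(): the state, without advancing time (a new reading comes with each control period).
- ctrl.get_image(name): name is "side" or "top" or "wrist"; returns the picture (400x640x3 uint8, blue, green, red); there is no depth.
- ctrl.calibration(name): a dict with "fovy" (degrees; the focal length in pixels is half the picture's height over the tangent of half this angle, whatever the lens; pixels are square), "cx", "cy" (the principal point, pixels), "k1" (the pictures are not rectified: a ray, as slopes to the right and down, at radius r is drawn at 1 + k1 r^2 times it, then the intrinsics apply), "cam_to_world" (4x4, takes a point from camera to world coordinates); the wrist camera has in their place "T_tool_cam" (4x4, takes a point from camera to tool coordinates, whose origin is the TCP and whose axes are the tool frame's). Camera axes: x right, y up, looking along -z (the intrinsics and any distortion apply to the point x, -y, -z); pixel columns grow to the right and rows downward; lengths in mm; the calibration is good to about 2 mm. A picture is of the moment at which its call begins: read the wrist's pose just before it. calibration takes no time and is no camera call.
- ctrl.finish_job(): hands the job in, once; it reports no verdict.
Trained networks look in the newest picture that a camera, given by its name, has taken for a name from the list of things; names that differ only in an ending like _2 or _b are one class to them, and where a whole thing is asked for, a point or a joint stands for the part that bears it (a point fixed in the world has none). Each returns a list of dicts, best first, with "conf" (0 to 1); they miss things now and then, are a little off and sometimes report something else, mostly with a low value. They report only what shows in the picture. A call takes as long as a camera call. They do not tell look-alikes from the thing itself.
- ctrl.spot_in(label, camera): "centre" ([x, y, z] in mm, in world coordinates, good to about 4 mm: the middle of the surface that is visible of it).
The state is a dict: "clock": time; "qpos": joint angles; "qd": joint speeds; "tau": joint torques, N m; "eef_pos": TCP position; "tool_rot": TCP orientation; "force": force on the tool from outside, world axes, zero at the start; "torque": the same for the moment, N m; "width": finger opening in mm.
Only numpy, scipy, OpenCV 4.12 (cv2) and the standard library are available. Lean on these libraries where they do the work, as an engineer would, in place of code of your own. Each camera call takes 0.05 s, during which the arm holds its last target.

## Working session

There is one attempt and no reset: what is moved stays moved. The work goes in short steps, Python scripts to look and compute and a tool call to move; the robot and the scene stay as the last step left them, time stands still between calls to the robot, and variables do not carry over. Pictures are saved under pics/ and viewed, and the job is handed in when it is done.

Besides the shell and the picture viewer there is one more tool, called after ">>>" in YAML: its name, and indented under it one key for each argument. arm_command: Moves the arm, as the interface text tells. Its arguments: {"type":"object","properties":{"series":{"type":"array"}},"required":["series"]}

```bash
mkdir -p pics; ls; python3 - <<'E'
from cell import ctrl
import cv2
s=ctrl.read_state()
for k,v in s.items(): print(k,v)
for n in ("top","side"):
    cv2.imwrite(f"pics/{n}0.png",ctrl.get_image(n)); print(n,ctrl.calibration(n))
print(ctrl.calibration("wrist"))
E
```

```text
pics
clock 0.0
qpos [ 1.26319071  0.62934178  0.03840748  1.51837819 -0.02697193  0.99626607
 -0.02000507]
qd [-0.00171507 -0.00011007  0.00017588 -0.00139647 -0.00089471  0.00048442
 -0.00100088]
tau [ 3.82379612e-04 -5.63405728e+01  1.22678854e+00 -1.93452466e+01
  1.11721340e-02  1.05517352e-02  5.96145000e-06]
eef_pos [ 155.53778245 -630.47831007  230.38800416]
tool_rot [-1.55594528  1.56892004  1.82749084]
force [ 0.22403971 -0.20604871  0.31601936]
torque [-0.00041347 -0.04000723 -0.04701646]
width 85.72010284470353
top {'fovy': 44.42443300738438, 'cx': 320.19579633888605, 'cy': 201.11084925081025, 'k1': -0.005067381115519434, 'cam_to_world': array([[ 6.30424394e-03,  9.80693513e-01, -1.95449455e-01,
         2.66371789e+02],
       [-9.99957022e-01,  4.85383441e-03, -7.89896843e-03,
         2.76288366e+01],
       [-6.79778781e-03,  1.95490852e-01,  9.80681965e-01,
         1.24521214e+03],
       [ 0.00000000e+00,  0.00000000e+00,  0.00000000e+00,
         1.00000000e+00]])}
side {'fovy': 46.391248487248546, 'cx': 320.21427618267336, 'cy': 199.49098283876015, 'k1': -0.11043728990689253, 'cam_to_world': array([[-9.99945102e-01, -1.01663982e-02, -2.53718460e-03,
         4.95328617e+02],
       [ 3.92278655e-03, -5.87744753e-01,  8.09036907e-01,
         1.10134883e+03],
       [-9.71620827e-03,  8.08982540e-01,  5.87752367e-01,
         8.50800058e+02],
       [ 0.00000000e+00,  0.00000000e+00,  0.00000000e+00,
         1.00000000e+00]])}
{'fovy': 65.19191468778395, 'cx': 325.3363153896257, 'cy': 200.8098658116881, 'k1': -0.0436717171018001, 'T_tool_cam': array([[-1.65504754e-04,  2.89435276e-01, -9.57197573e-01,
        -1.42537137e+02],
       [ 9.99999985e-01,  8.80479844e-05, -1.46281774e-04,
        -2.12064848e-01],
       [ 4.19402115e-05, -9.57197583e-01, -2.89435286e-01,
        -7.25076817e+01],
       [ 0.00000000e+00,  0.00000000e+00,  0.00000000e+00,
         1.00000000e+00]])}
```

View pics/top0.png

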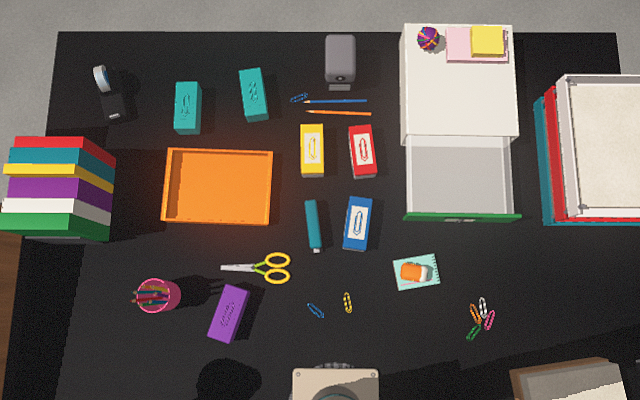

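View pics/side0.png

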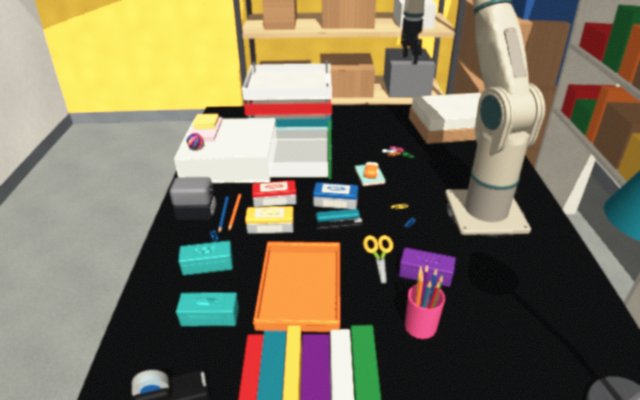

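The tins read clearly. In the top view yellow is at (312,150), red at (362,150) and blue at (357,222), with the stapler at (313,226). The drawer is at (460,175) with its front at row 217, and the tray at (217,187). The purple (230,313) and turquoise (187,107), (253,95) boxes are look-alikes and stay put. Next I'll measure.

```bash
cat > h.py <<'E'
import numpy as np, cv2
from cell import ctrl
from scipy.spatial.transform import Rotation as R
def K(c): 
    f=200/np.tan(np.radians(c['fovy']/2)); return np.array([[f,0,c['cx']],[0,f,c['cy']],[0,0,1.]])
def cast(name,px,z,T=None):
    c=ctrl.calibration(name); T=c['cam_to_world'] if T is None else T
    u=cv2.undistortPoints(np.array(px,float).reshape(-1,1,2),K(c),np.array([c['k1'],0,0,0,0])).reshape(-1,2)
    d=np.c_[u[:,0],-u[:,1],-np.ones(len(u))]@T[:3,:3].T; o=T[:3,3]
    return o+d*((z-o[2])/d[:,2])[:,None]
def proj(name,P,T=None):
    c=ctrl.calibration(name); T=c['cam_to_world'] if T is None else T
    q=(np.atleast_2d(P)-T[:3,3])@T[:3,:3]; q=np.c_[q[:,0],-q[:,1],-q[:,2]]
    return cv2.projectPoints(q,np.zeros(3),np.zeros(3),K(c),np.array([c['k1'],0,0,0,0]))[0].reshape(-1,2)
def wristT(s):
    c=ctrl.calibration('wrist'); T=np.eye(4); T[:3,:3]=R.from_euler('xyz',s['tool_rot']).as_matrix(); T[:3,3]=s['eef_pos']
    return T@c['T_tool_cam']
E
python3 - <<'E'
from h import *
s=ctrl.read_state(); print(R.from_euler('xyz',s['tool_rot']).as_matrix().round(3))
im=cv2.imread('pics/top0.png'); hsv=cv2.cvtColor(im,cv2.COLOR_BGR2HSV)
c=cv2.resize(im[80:270,280:530],None,fx=3.2,fy=3.2,interpolation=cv2.INTER_CUBIC); cv2.imwrite('pics/crop0.png',c)
c=cv2.resize(im[130:240,150:340],None,fx=4,fy=4,interpolation=cv2.INTER_CUBIC); cv2.imwrite('pics/crop1.png',c)
for n in ('tin_red_mid','tin_blue_mid','tin_yellow_mid','drawer_front','tray_floor','drawer_floor','stapler'):
    print(n,[(np.round(d['centre'],0).tolist(),round(d['conf'],2)) for d in ctrl.spot_in(n,'top')[:4]])
E
```

```text
[[-0.     0.239 -0.971]
 [ 0.002 -0.971 -0.239]
 [-1.    -0.002 -0.   ]]
tin_red_mid [([634.0, -70.0, 49.0], 0.96)]
tin_blue_mid [([444.0, -55.0, 52.0], 0.7)]
tin_yellow_mid [([749.0, 383.0, 51.0], 0.89), ([635.0, 57.0, 54.0], 0.86), ([228.0, 252.0, 47.0], 0.73), ([784.0, 210.0, 51.0], 0.69)]
drawer_front [([570.0, -314.0, 14.0], 0.96)]
tray_floor [([551.0, 302.0, 9.0], 0.68)]
drawer_floor [([573.0, -318.0, 16.0], 0.89), ([332.0, -190.0, 43.0], 0.54), ([550.0, 307.0, 5.0], 0.31)]
stapler [([438.0, 54.0, 48.0], 0.79)]
```

View pics/crop0.png

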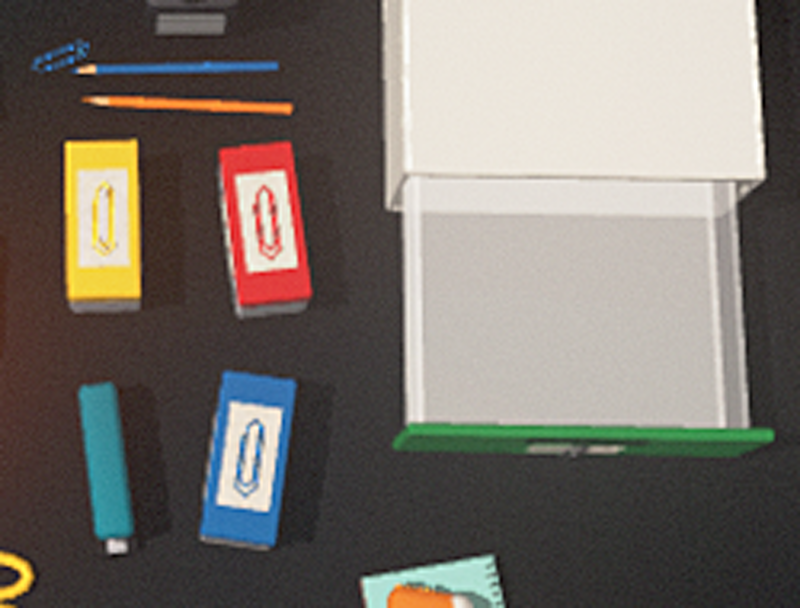

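View pics/crop1.png

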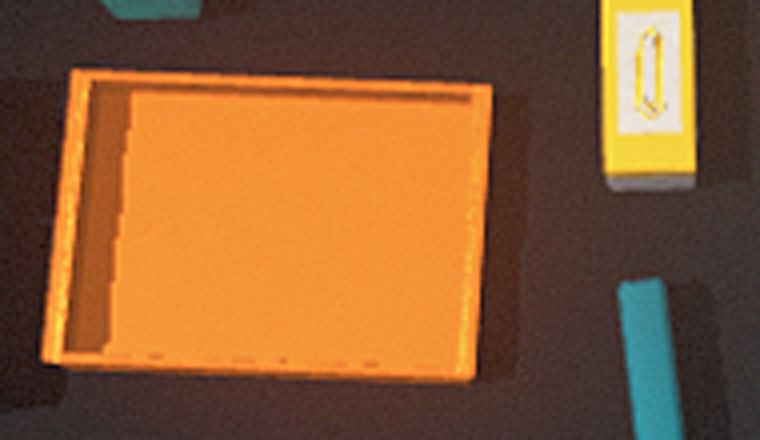

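```bash
python3 - <<'E'
from h import *
def m(n,pts,z,s=3.2,o=(280,80)):
    p=np.array(pts,float)/s+np.array(o)-0.5+0.5/s
    P=cast('top',p,z); c=P.mean(0); 
    e=[np.linalg.norm(P[(i+1)%len(P)]-P[i]).round(1) for i in range(len(P))]
    print(n,c.round(1),'edges',e, P[:,:2].round(0).tolist())
    if len(P)==4:
        d=P[0]+P[1]-P[2]-P[3]; print('   long-axis angle from x',np.degrees(np.arctan2(d[1],d[0])).round(1))
m('yellow',[(65,141),(137,140),(141,298),(69,300)],52)
m('red',[(219,150),(291,143),(312,301),(239,307)],52)
m('blue',[(226,371),(297,380),(274,546),(200,540)],52)
m('stapler',[(80,386),(116,382),(133,538),(97,542)],47)
m('front top',[(403,427),(773,432)],88)
m('floor edge visible',[(408,423),(745,427)],65)
m('roof edge',[(408,175),(765,180)],95)
m('tray',[(72,69),(492,85),(475,382),(43,362)],32,4,(150,130))
m('notebook',[(360,578),(493,556)],14)
m('pencil',[(85,100),(292,108)],4)
E
```

```text
yellow [641.4  59.3  52. ] edges [np.float64(57.7), np.float64(130.7), np.float64(56.6), np.float64(131.6)] [[706.0, 90.0], [707.0, 33.0], [577.0, 29.0], [575.0, 85.0]]
   long-axis angle from x 1.9
red [637.4 -69.2  52. ] edges [np.float64(58.0), np.float64(131.2), np.float64(57.5), np.float64(130.3)] [[699.0, -33.0], [705.0, -91.0], [575.0, -105.0], [570.0, -48.0]]
   long-axis angle from x 6.5
blue [450.  -55.1  52. ] edges [np.float64(55.5), np.float64(130.4), np.float64(56.4), np.float64(133.2)] [[519.0, -38.0], [512.0, -93.0], [383.0, -73.0], [387.0, -17.0]]
   long-axis angle from x -8.7
stapler [447.9  54.9  47. ] edges [np.float64(28.3), np.float64(122.5), np.float64(27.7), np.float64(122.5)] [[507.0, 76.0], [510.0, 48.0], [389.0, 34.0], [385.0, 62.0]]
   long-axis angle from x 6.7
front top [ 467.6 -305.9   88. ] edges [np.float64(276.2), np.float64(276.2)] [[469.0, -168.0], [466.0, -444.0]]
floor edge visible [ 475.  -303.9   65. ] edges [np.float64(256.8), np.float64(256.8)] [[476.0, -176.0], [474.0, -432.0]]
roof edge [ 662.7 -312.7   95. ] edges [np.float64(273.6), np.float64(273.6)] [[664.0, -176.0], [661.0, -449.0]]
tray [548.2 300.   32. ] edges [np.float64(272.6), np.float64(193.6), np.float64(272.3), np.float64(192.1)] [[649.0, 433.0], [640.0, 161.0], [446.0, 167.0], [457.0, 439.0]]
   long-axis angle from x -1.6
notebook [ 370.6 -195.6   14. ] edges [np.float64(106.0), np.float64(106.0)] [[362.0, -143.0], [379.0, -248.0]]
pencil [757.2 -10.    4. ] edges [np.float64(173.5), np.float64(173.5)] [[760.0, 77.0], [754.0, -97.0]]
```

All edge lengths match the listed sizes: the tins measure 57×131, the panel 276 and the notebook 106. Positions (x, y, yaw):

| Thing | x | y | yaw |
|---|---|---|---|
| Red | 637 | -69 | 6.5° |
| Yellow | 641 | 59 | 1.9° |
| Blue | 450 | -55 | -8.7° |
| Drawer floor | about 475 to 662 | centre about -308 | |
| Tray centre | 548 | 300 | |

The real yellow tin is the yellow one at pixel (312,150). The other yellow detections are the purple and turquoise boxes. I'll go to red first.

>>> arm_command:
  series:
    - [1, 2.41, 2.8, -0.4, 0, 0, -0.37]
    - [1, 2.41, 2.8, -0.4, 0, 0, -0.37]
    - [1, 2.41, 2.8, -0.4, 0, 0, -0.37]
    - [1, 2.41, 2.8, -0.4, 0, 0, -0.37]
    - [1, 2.41, 2.8, -0.4, 0, 0, -0.37]
    - [1, 2.41, 2.8, -0.4, 0, 0, -0.37]
    - [1, 2.41, 2.8, -0.4, 0, 0, -0.37]
    - [1, 2.41, 2.8, -0.4, 0, 0, -0.37]
    - [1, 2.41, 2.8, -0.4, 0, 0, -0.37]
    - [1, 2.41, 2.8, -0.4, 0, 0, -0.37]
    - [1, 2.41, 2.8, -0.4, 0, 0, -0.37]
    - [1, 2.41, 2.8, -0.4, 0, 0, -0.37]
    - [1, 2.41, 2.8, -0.4, 0, 0, -0.37]
    - [1, 2.41, 2.8, -0.4, 0, 0, -0.37]
    - [1, 2.41, 2.8, -0.4, 0, 0, -0.37]
    - [1, 2.41, 2.8, -0.4, 0, 0, -0.37]
    - [1, 2.41, 2.8, -0.4, 0, 0, -0.37]
    - [1, 2.41, 2.8, -0.4, 0, 0, -0.37]
    - [1, 2.41, 2.8, -0.4, 0, 0, -0.37]
    - [1, 2.41, 2.8, -0.4, 0, 0, -0.37]

```text
clock: 2.12
eef_pos: [638.8, -69.5, 151.3]
tool_rot: [2.707, 1.57, -0.322]
force: [0.6, -1.2, 0.1]
width: 85.2
```

```bash
python3 - <<'E'
from h import *
s=ctrl.read_state(); im=ctrl.get_image('wrist'); cv2.imwrite('pics/w1.png',im)
Rm=R.from_euler('xyz',s['tool_rot']).as_matrix(); print(s['eef_pos'],Rm.round(3).tolist(),s['force'],np.degrees(np.arctan2(-Rm[1,2],-Rm[0,2])))
E
```

```text
[638.7512758  -69.45859519 151.26119713] [[0.0, 0.112, -0.994], [-0.0, -0.994, -0.112], [-1.0, 0.0, -0.0]] [ 0.61427481 -1.20229293  0.09392796] 6.449573929698112
```

View pics/w1.png

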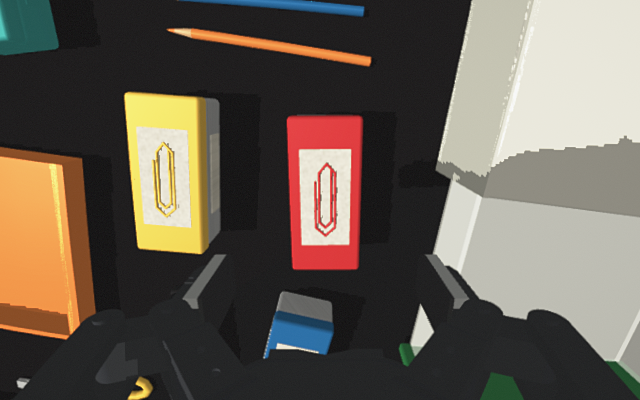

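```bash
python3 - <<'E'
from h import *
s=ctrl.read_state(); T=wristT(s)
for n,p in (('red',[(287,116),(362,115),(359,269),(292,269)]),('yellow',[(124,93),(201,97),(203,254),(136,249)])):
    P=cast('wrist',p,52,T); print(n,P.mean(0).round(1),P.round(0)[:,:2].tolist(), (P[0]+P[1]-P[2]-P[3])[:2])
print(proj('wrist',[637.4,-69.2,52],T))
E
```

```text
red [646.8 -58.3  52. ] [[706.0, -22.0], [714.0, -78.0], [587.0, -95.0], [580.0, -38.0]] [253.55560008  32.50613592]
yellow [646.9  70.2  52. ] [[709.0, 101.0], [713.0, 42.0], [584.0, 39.0], [581.0, 98.0]] [256.68395438   6.32209659]
[[336.89658553 210.36611662]]
```

```bash
python3 - <<'E'
from h import *
s=ctrl.read_state(); T=wristT(s); print(s['clock'],s['eef_pos'],R.from_euler('xyz',s['tool_rot']).as_matrix().round(4).tolist(),T.round(3).tolist(),s['qd'])
im=ctrl.get_image('wrist'); cv2.imwrite('pics/w2.png',im)
p=[(287,116),(362,115),(359,269),(292,269)]
P=cast('wrist',p,52,T); print(P.mean(0))
a=cv2.imread('pics/w1.png'); print(np.abs(a.astype(int)-im).mean())
s=ctrl.read_state(); print(s['clock'],s['eef_pos'])
print([d['centre'] for n in('tin_red_mid','tin_yellow_mid') for d in ctrl.spot_in(n,'wrist')])
E
```

```text
2.1667 [644.08132126 -59.55601339 150.38539502] [[0.0056, 0.1212, -0.9926], [0.0068, -0.9926, -0.1211], [-1.0, -0.0061, -0.0064]] [[0.121, 0.952, 0.282, 715.228], [-0.993, 0.118, 0.029, -51.678], [-0.006, -0.283, 0.959, 293.389], [0.0, 0.0, 0.0, 1.0]] [ 0.02452589 -0.03646371 -0.05603805  0.07970806 -0.01237331 -0.02885605
  0.11260288]
[646.8066889  -58.32627898  52.        ]
17.473048177083335
2.2167 [641.53298167 -62.10371884 150.42300454]
[[646.4, -67.8, 56.1], [655.2, 53.4, 50.5], [748.2, 181.6, 34.2]]
```

View pics/w2.png

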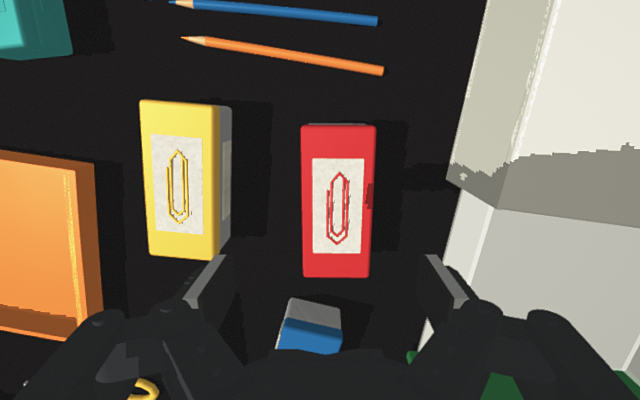

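The picture came while the arm was still settling from the fast move, which explains the mismatch. I'll let it settle and measure again.

>>> arm_command:
  series:
    - [1, 0, 0, 0, 0, 0, 0]
    - [1, 0, 0, 0, 0, 0, 0]
    - [1, 0, 0, 0, 0, 0, 0]
    - [1, 0, 0, 0, 0, 0, 0]

```text
clock: 2.65
eef_pos: [637.3, -72.5, 151.7]
tool_rot: [1.966, 1.57, -1.065]
force: [-0.2, -0.0, 0.2]
width: 85.4
```

```bash
python3 - <<'E'
from h import *
s=ctrl.read_state(); T=wristT(s); im=ctrl.get_image('wrist'); cv2.imwrite('pics/w3.png',im)
Rm=R.from_euler('xyz',s['tool_rot']).as_matrix(); print(s['eef_pos'],s['force'],np.degrees(np.arctan2(-Rm[1,2],-Rm[0,2])),np.abs(s['qd']).max())
hsv=cv2.cvtColor(im,cv2.COLOR_BGR2HSV)
for n,lo,hi in (('red',(170,120,90),(180,255,255)),('red0',(0,150,90),(6,255,255)),('yel',(20,120,120),(30,255,255))):
    m=cv2.inRange(hsv,lo,hi); cs=max(cv2.findContours(m,0,2)[0],key=cv2.contourArea)
    b=cv2.boxPoints(cv2.minAreaRect(cs)); P=cast('wrist',b,52,T)
    print(n,b.round(0).tolist(),P.mean(0).round(1),[np.linalg.norm(P[i]-P[i-1]).round(0) for i in range(4)])
E
```

```text
[637.27579974 -72.49365915 151.6894409 ] [-0.20812231 -0.04243515  0.21892267] 6.337191243990761 0.004233926990690162
red [[330.0, 203.0], [331.0, 113.0], [358.0, 113.0], [357.0, 203.0]] [671.4 -83.4  52. ] [np.float64(22.0), np.float64(70.0), np.float64(20.0), np.float64(71.0)]
red0 [[283.0, 113.0], [358.0, 113.0], [358.0, 267.0], [283.0, 267.0]] [640.5 -68.2  52. ] [np.float64(129.0), np.float64(56.0), np.float64(129.0), np.float64(65.0)]
yel [[121.0, 90.0], [201.0, 88.0], [205.0, 251.0], [124.0, 253.0]] [642.4  59.6  52. ] [np.float64(135.0), np.float64(61.0), np.float64(132.0), np.float64(72.0)]
```

View pics/w3.png

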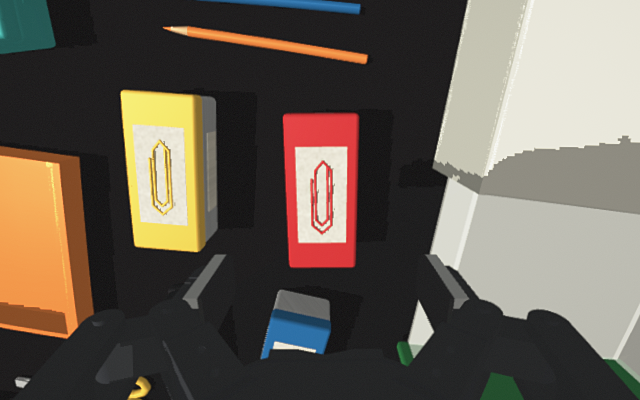

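Settled, the wrist and top views agree: red is at about (639,-69) and the yaw matches. Descending on red.

>>> arm_command:
  series:
    - [1, 0.15, 0.35, -1.5, 0, 0, 0]
    - [1, 0, 0, -2, 0, 0, 0]
    - [1, 0, 0, -2, 0, 0, 0]
    - [1, 0, 0, -2, 0, 0, 0]
    - [1, 0, 0, -2, 0, 0, 0]
    - [1, 0, 0, -1.6, 0, 0, 0]
    - [1, 0, 0, -1.2, 0, 0, 0]
    - [1, 0, 0, -0.8, 0, 0, 0]
    - [1, 0, 0, -0.5, 0, 0, 0]
    - [1, 0, 0, 0, 0, 0, 0]
    - [1, 0, 0, 0, 0, 0, 0]
    - [0, 0, 0, 0, 0, 0, 0]
    - [0, 0, 0, 0, 0, 0, 0]
    - [0, 0, 0, 0, 0, 0, 0]
    - [0, 0, 0, 0, 0, 0, 0]
    - [0, 0, 0, 0, 0, 0, 0]
    - [0, 0, 0, 0, 0, 0, 0]

```text
clock: 4.12
eef_pos: [640.1, -67.7, 16.5]
tool_rot: [2.934, 1.569, -0.095]
force: [0.1, -0.5, 6.0]
width: 57.1
```

```bash
python3 - <<'E'
from h import *
s=ctrl.read_state(); im=ctrl.get_image('wrist'); cv2.imwrite('pics/w4.png',im); print(s['eef_pos'],s['force'],s['width'])
E
```

```text
[640.05085307 -67.70876674  16.46447358] [ 0.07455046 -0.48590415  6.03806882] 57.13790257386592
```

View pics/w4.png

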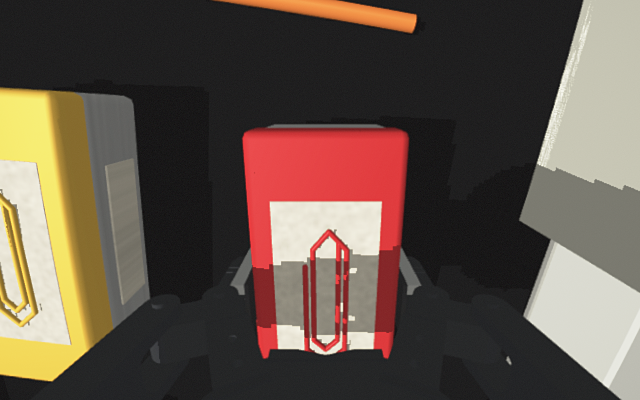

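The fingers hold the red tin centrally at width 57. Next I'll lift and weigh it.

>>> arm_command:
  series:
    - [0, 0, 0, 0.4, 0, 0, 0]
    - [0, 0, 0, 0.8, 0, 0, 0]
    - [0, 0, 0, 1.5, 0, 0, 0]
    - [0, 0, 0, 2, 0, 0, 0]
    - [0, 0, 0, 2, 0, 0, 0]
    - [0, 0, 0, 1.6, 0, 0, 0]
    - [0, 0, 0, 1.2, 0, 0, 0]
    - [0, 0, 0, 0.5, 0, 0, 0]
    - [0, 0, 0, 0, 0, 0, 0]
    - [0, 0, 0, 0, 0, 0, 0]
    - [0, 0, 0, 0, 0, 0, 0]
    - [0, 0, 0, 0, 0, 0, 0]
    - [0, 0, 0, 0, 0, 0, 0]
    - [0, 0, 0, 0, 0, 0, 0]

```text
clock: 5.33
eef_pos: [638.8, -67.6, 114.6]
tool_rot: [-0.149, 1.57, 3.105]
force: [1.1, -0.2, -0.5]
width: 57.2
```

>>> arm_command:
  series:
    - [0, 0, 0, 0, 0, 0, 0]
    - [0, 0, 0, 0, 0, 0, 0]

```text
clock: 5.5
eef_pos: [639.1, -67.6, 115.1]
tool_rot: [-0.178, 1.57, 3.077]
force: [-0.4, -0.4, -1.6]
width: 57.3
```

```bash
python3 - <<'E'
from h import *
f=[]
for i in range(4):
    s=ctrl.read_state(); f.append(s['force'][2]); im=ctrl.get_image('side')
cv2.imwrite('pics/s1.png',im)
Rm=R.from_euler('xyz',s['tool_rot']).as_matrix(); print(s['eef_pos'],np.round(f,2),np.degrees(np.arctan2(-Rm[1,2],-Rm[0,2])))
E
```

```text
[639.18204887 -67.63757616 115.30502343] [-1.65 -1.15 -1.31 -0.77] 6.451953466695095
```

View pics/s1.png

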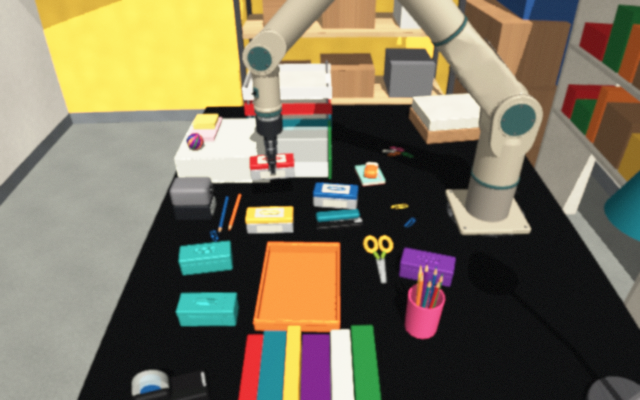

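Red weighs about 1.2 N, so it is empty and goes in the tray. I'll carry it over the tray.

>>> arm_command:
  series:
    - [0, -0.3, 1.5, 0, 0, 0, -0.3]
    - [0, -0.6, 2.8, 0, 0, 0, -0.6]
    - [0, -0.65, 3, 0, 0, 0, -0.65]
    - [0, -0.65, 3, 0, 0, 0, -0.65]
    - [0, -0.65, 3, 0, 0, 0, -0.65]
    - [0, -0.65, 3, 0, 0, 0, -0.65]
    - [0, -0.65, 3, 0, 0, 0, -0.65]
    - [0, -0.65, 3, 0, 0, 0, -0.65]
    - [0, -0.65, 3, 0, 0, 0, -0.65]
    - [0, -0.65, 3, 0, 0, 0, -0.65]
    - [0, -0.65, 3, 0, 0, 0, -0.65]
    - [0, -0.65, 3, 0, 0, 0, -0.65]
    - [0, -0.65, 3, 0, 0, 0, -0.65]
    - [0, -0.65, 3, 0, 0, 0, -0.65]
    - [0, -0.6, 2.5, 0, 0, 0, -0.4]
    - [0, 0, 0, 0, 0, 0, 0]
    - [0, 0, 0, 0, 0, 0, 0]
    - [0, 0, 0, 0, 0, 0, 0]
    - [0, 0, 0, 0, 0, 0, 0]

```text
clock: 7.28
eef_pos: [546.9, 358.4, 115.4]
tool_rot: [1.929, 1.569, -1.261]
force: [0.0, -0.3, -0.4]
width: 57.0
```

```bash
python3 - <<'E'
from h import *
s=ctrl.read_state(); im=ctrl.get_image('wrist'); cv2.imwrite('pics/w5.png',im); cv2.imwrite('pics/t5.png',ctrl.get_image('top')[110:270,130:340].repeat(3,0).repeat(3,1))
Rm=R.from_euler('xyz',s['tool_rot']).as_matrix(); print(s['eef_pos'],s['force'],s['width'],np.degrees(np.arctan2(-Rm[1,2],-Rm[0,2])))
E
```

```text
[546.94757336 358.42877892 115.36972037] [ 0.00262843 -0.28942421 -0.375791  ] 56.96092899630534 -2.7705925463152123
```

View pics/w5.png

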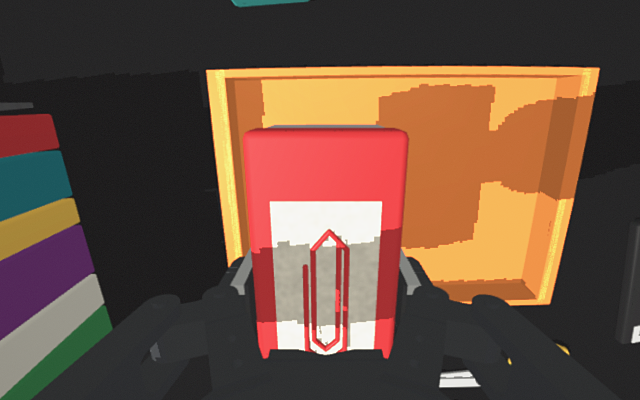

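View pics/t5.png

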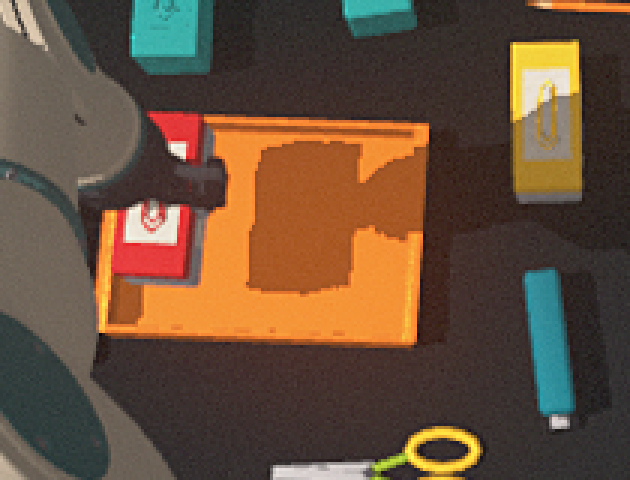

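```bash
python3 - <<'E'
from h import *
s=ctrl.read_state(); T=wristT(s); print(s['eef_pos'])
for z in (32,37):
    P=cast('wrist',[(207,70),(600,68),(550,304)],z,T); print(z,P.round(0).tolist(),np.linalg.norm(P[0]-P[1]),np.linalg.norm(P[2]-P[1]),((P[0]+P[2])/2).round(1))
for z in (5,):
    P=cast('wrist',[(236,80),(263,80),(556,85),(541,298),(226,70)],z,T); print(z,P.round(0).tolist())
E
```

```text
[546.9680106  358.61247577 115.42284865]
32 [[648.0, 434.0, 32.0], [638.0, 162.0, 32.0], [448.0, 168.0, 32.0]] 271.9630604492993 190.25753131684988 [548. 301.  32.]
37 [[647.0, 432.0, 37.0], [638.0, 166.0, 37.0], [452.0, 172.0, 37.0]] 265.9458235099898 186.0480455009075 [549.6 302.2  37. ]
5 [[643.0, 422.0, 5.0], [641.0, 401.0, 5.0], [629.0, 174.0, 5.0], [435.0, 156.0, 5.0], [650.0, 429.0, 5.0]]
```

The tray centre is confirmed at (548,301), and the tin hovers inside the rim. Lowering it.

>>> arm_command:
  series:
    - [0, 0, 0, -0.6, 0, 0, 0.3]
    - [0, 0, 0, -1.2, 0, 0, 0.3]
    - [0, 0, 0, -1.6, 0, 0, 0]
    - [0, 0, 0, -1.6, 0, 0, 0]
    - [0, 0, 0, -1.5, 0, 0, 0]
    - [0, 0, 0, -1.1, 0, 0, 0]
    - [0, 0, 0, -0.7, 0, 0, 0]
    - [0, 0, 0, -0.4, 0, 0, 0]
    - [0, 0, 0, -0.3, 0, 0, 0]
    - [0, 0, 0, -0.1, 0, 0, 0]
    - [0, 0, 0, 0, 0, 0, 0]
    - [0, 0, 0, 0, 0, 0, 0]
    - [0, 0, 0, 0, 0, 0, 0]

```text
clock: 8.47
eef_pos: [546.6, 360.7, 25.0]
tool_rot: [-2.52, 1.57, 0.586]
force: [0.5, 0.3, -0.4]
width: 57.2
```

>>> arm_command:
  series:
    - [0, 0, 0, -0.15, 0, 0, 0]
    - [0, 0, 0, -0.1, 0, 0, 0]
    - [0, 0, 0, -0.1, 0, 0, 0]
    - [0, 0, 0, 0, 0, 0, 0]
    - [0, 0, 0, 0, 0, 0, 0]

```text
clock: 8.88
eef_pos: [546.2, 360.5, 21.5]
tool_rot: [-2.249, 1.57, 0.857]
force: [-1.7, -0.3, 6.0]
width: 57.1
```

It has contact with the floor (+6 N up). Releasing, then on to yellow.

>>> arm_command:
  series:
    - [0.85, 0, 0, 0, 0, 0, 0]
    - [0.85, 0, 0, 0, 0, 0, 0]
    - [0.85, 0, 0, 0, 0, 0, 0]
    - [0.9, 0, 0, 0.5, 0, 0, 0]
    - [0.9, 0, 0, 1.2, 0, 0, 0]
    - [1, 0, 0, 2, 0, 0, 0]
    - [1, 0, 0, 2.5, 0, 0, 0]
    - [1, 0, 0, 2.5, 0, 0, 0]
    - [1, 0, 0, 1.5, 0, 0, 0]
    - [1, 0, 0, 1, 0, 0, 0]
    - [1, 0, 0, 0.5, 0, 0, 0]
    - [1, 0, 0, 0, 0, 0, 0]

```text
clock: 9.88
eef_pos: [546.6, 360.8, 139.2]
tool_rot: [-2.471, 1.569, 0.635]
force: [0.2, 0.6, 0.4]
width: 85.3
```

```bash
python3 - <<'E'
from h import *
s=ctrl.read_state(); im=ctrl.get_image('wrist'); cv2.imwrite('pics/w6.png',im)
Rm=R.from_euler('xyz',s['tool_rot']).as_matrix(); print(s['eef_pos'],s['force'],s['width'],np.degrees(np.arctan2(-Rm[1,2],-Rm[0,2])))
E
```

```text
[546.64390073 360.75292167 139.16874733] [0.2263774  0.63901051 0.37522635] 85.32890100351766 -2.0464602070968363
```

View pics/w6.png

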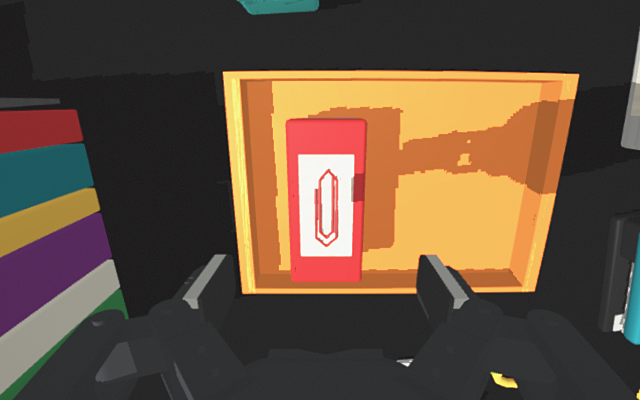

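```bash
python3 - <<'E'
from h import *
s=ctrl.read_state(); T=wristT(s)
print(cast('wrist',[(287,120),(366,120),(361,281),(292,279)],57,T).round(0).tolist())
print(cast('wrist',[(226,72),(577,74),(536,292),(243,294)],32,T).round(0).tolist())
E
```

```text
[[611.0, 385.0, 57.0], [609.0, 330.0, 57.0], [482.0, 334.0, 57.0], [486.0, 389.0, 57.0]]
[[646.0, 431.0, 32.0], [638.0, 164.0, 32.0], [447.0, 167.0, 32.0], [457.0, 439.0, 32.0]]
```

Red is flat and well inside the tray: its centre is (547,360) and the tray's is (547,300). Moving to yellow.

>>> arm_command:
  series:
    - [1, 0.5, -1.5, 0, 0, 0, 0]
    - [1, 0.9, -2.9, 0, 0, 0, 0.5]
    - [1, 0.95, -3, 0, 0, 0, 0.5]
    - [1, 0.95, -3, 0, 0, 0, 0.5]
    - [1, 0.95, -3, 0, 0, 0, 0.5]
    - [1, 0.95, -3, 0, 0, 0, 0.5]
    - [1, 0.95, -3, 0, 0, 0, 0.5]
    - [1, 0.95, -3, 0, 0, 0, 0.5]
    - [1, 0.95, -3, 0, 0, 0, 0.5]
    - [1, 0.95, -2.5, 0, 0, 0, 0]
    - [1, 0.5, -1.2, 0, 0, 0, 0]
    - [1, 0, 0, 0, 0, 0, 0]
    - [1, 0, 0, 0, 0, 0, 0]
    - [1, 0, 0, 0, 0, 0, 0]
    - [1, 0, 0, 0, 0, 0, 0]

```text
clock: 11.18
eef_pos: [640.3, 72.3, 137.5]
tool_rot: [-1.0, 1.569, 2.179]
force: [-0.2, 0.5, -0.1]
width: 85.3
```

```bash
python3 - <<'E'
from h import *
s=ctrl.read_state(); T=wristT(s); im=ctrl.get_image('wrist'); cv2.imwrite('pics/w7.png',im)
Rm=R.from_euler('xyz',s['tool_rot']).as_matrix(); print(s['eef_pos'],s['force'],s['width'],np.degrees(np.arctan2(-Rm[1,2],-Rm[0,2])))
hsv=cv2.cvtColor(im,cv2.COLOR_BGR2HSV)
m=cv2.inRange(hsv,(20,120,150),(32,255,255)); cs=max(cv2.findContours(m,0,2)[0],key=cv2.contourArea)
b=cv2.boxPoints(cv2.minAreaRect(cs)); P=cast('wrist',b,52,T); print(b.round(0).tolist(),P.mean(0))
E
```

```text
[640.33802192  72.30539666 137.45551976] [-0.24332721  0.47899582 -0.10603629] 85.26469946355958 2.1447060010444985
[[303.0, 277.0], [303.0, 115.0], [383.0, 115.0], [383.0, 277.0]] [643.09940269  58.92890981  52.        ]
```

View pics/w7.png

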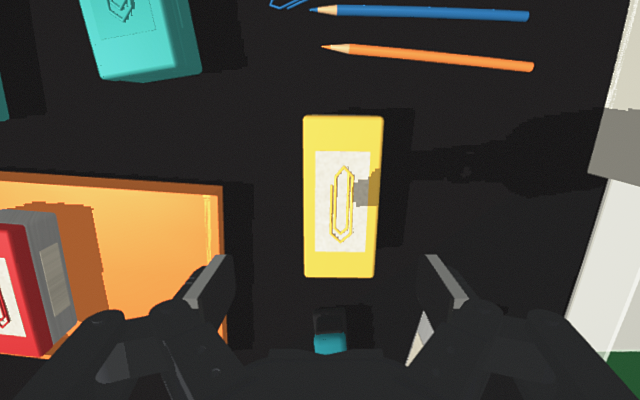

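The yellow lid with the clip label is at (343,196) in the image, which puts it at (643,59). I'll shift -13 mm in y and descend.

>>> arm_command:
  series:
    - [1, 0.2, -0.7, -0.5, 0, 0, 0]
    - [1, 0, -0.6, -1.2, 0, 0, 0]
    - [1, 0, 0, -2, 0, 0, 0]
    - [1, 0, 0, -2, 0, 0, 0]
    - [1, 0, 0, -2, 0, 0, 0]
    - [1, 0, 0, -1.8, 0, 0, 0]
    - [1, 0, 0, -1.2, 0, 0, 0]
    - [1, 0, 0, -0.8, 0, 0, 0]
    - [1, 0, 0, -0.6, 0, 0, 0]
    - [1, 0, 0, 0, 0, 0, 0]
    - [1, 0, 0, 0, 0, 0, 0]
    - [0, 0, 0, 0, 0, 0, 0]
    - [0, 0, 0, 0, 0, 0, 0]
    - [0, 0, 0, 0, 0, 0, 0]
    - [0, 0, 0, 0, 0, 0, 0]
    - [0, 0, 0, 0, 0, 0, 0]
    - [0, 0, 0, 0, 0, 0, 0]

```text
clock: 12.65
eef_pos: [644.2, 57.9, 18.3]
tool_rot: [-2.534, 1.568, 0.643]
force: [-0.8, 3.1, 5.8]
width: 57.1
```

>>> arm_command:
  series:
    - [0, 0, 0, 0.4, 0, 0, 0]
    - [0, 0, 0, 0.8, 0, 0, 0]
    - [0, 0, 0, 1.5, 0, 0, 0]
    - [0, 0, 0, 2, 0, 0, 0]
    - [0, 0, 0, 2, 0, 0, 0]
    - [0, 0, 0, 1.7, 0, 0, 0]
    - [0, 0, 0, 1.3, 0, 0, 0]
    - [0, 0, 0, 0.8, 0, 0, 0]
    - [0, 0, 0, 0.3, 0, 0, 0]
    - [0, 0, 0, 0, 0, 0, 0]
    - [0, 0, 0, 0, 0, 0, 0]
    - [0, 0, 0, 0, 0, 0, 0]
    - [0, 0, 0, 0, 0, 0, 0]
    - [0, 0, 0, 0, 0, 0, 0]

```text
clock: 13.82
eef_pos: [642.7, 56.3, 124.0]
tool_rot: [0.131, 1.569, -2.977]
force: [0.5, 0.0, -6.1]
width: 56.7
```

```bash
python3 - <<'E'
from h import *
f=[]
for i in range(4):
    s=ctrl.read_state(); f.append(s['force'][2]); im=ctrl.get_image('wrist')
cv2.imwrite('pics/w8.png',im)
Rm=R.from_euler('xyz',s['tool_rot']).as_matrix(); print(s['eef_pos'],np.round(f,2),s['width'],np.degrees(np.arctan2(-Rm[1,2],-Rm[0,2])))
E
```

```text
[643.0166043   56.34295537 124.44874548] [-6.07 -6.2  -5.52 -5.95] 56.983450784802585 1.950791665385553
```

View pics/w8.png

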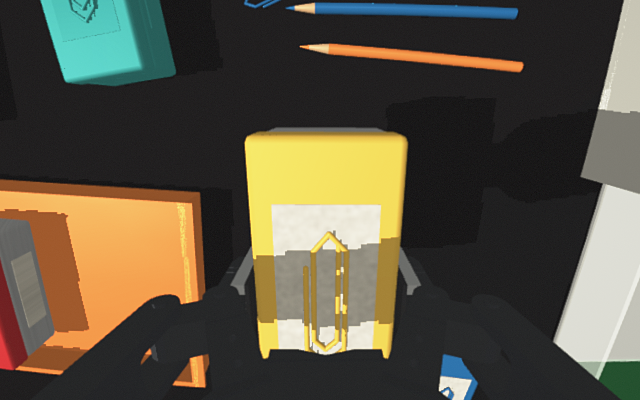

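Yellow weighs about 6 N, so it is full and goes in the drawer. I'll raise it over the roof height and carry it across.

>>> arm_command:
  series:
    - [0, -0.4, -1, 1, 0, 0, 0]
    - [0, -0.6, -2.2, 1.2, 0, 0, -0.3]
    - [0, -0.6, -2.9, 1, 0, 0, -0.3]
    - [0, -0.6, -3, 0.8, 0, 0, -0.3]
    - [0, -0.6, -3, 0, 0, 0, -0.3]
    - [0, -0.6, -3, 0, 0, 0, -0.3]
    - [0, -0.6, -3, 0, 0, 0, -0.3]
    - [0, -0.6, -3, 0, 0, 0, -0.3]
    - [0, -0.6, -3, 0, 0, 0, -0.3]
    - [0, -0.6, -3, 0, 0, 0, -0.3]
    - [0, -0.6, -3, 0, 0, 0, -0.3]
    - [0, -0.6, -3, 0, 0, 0, 0]
    - [0, -0.6, -3, 0, 0, 0, 0]
    - [0, -0.2, -2.8, 0, 0, 0, 0]
    - [0, 0, -2.2, 0, 0, 0, 0]
    - [0, 0, -1.2, 0, 0, 0, 0]
    - [0, 0, 0, 0, 0, 0, 0]
    - [0, 0, 0, 0, 0, 0, 0]
    - [0, 0, 0, 0, 0, 0, 0]
    - [0, 0, 0, 0, 0, 0, 0]

```text
clock: 15.68
eef_pos: [565.8, -364.2, 164.8]
tool_rot: [-1.605, 1.569, 1.521]
force: [0.4, -0.2, -5.6]
width: 56.9
```

```bash
python3 - <<'E'
from h import *
s=ctrl.read_state(); im=ctrl.get_image('wrist'); cv2.imwrite('pics/w9.png',im); cv2.imwrite('pics/t9.png',ctrl.get_image('top')[110:240,380:540].repeat(4,0).repeat(4,1))
Rm=R.from_euler('xyz',s['tool_rot']).as_matrix(); print(s['eef_pos'],s['force'],s['width'],np.degrees(np.arctan2(-Rm[1,2],-Rm[0,2])))
E
```

```text
[ 565.8335682  -364.20930429  164.84043516] [ 0.36036978 -0.24083076 -5.56916415] 56.938785208735204 -0.8994601451461559
```

View pics/w9.png

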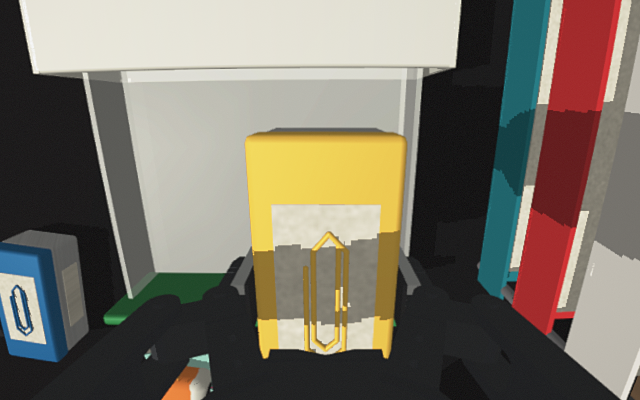

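View pics/t9.png

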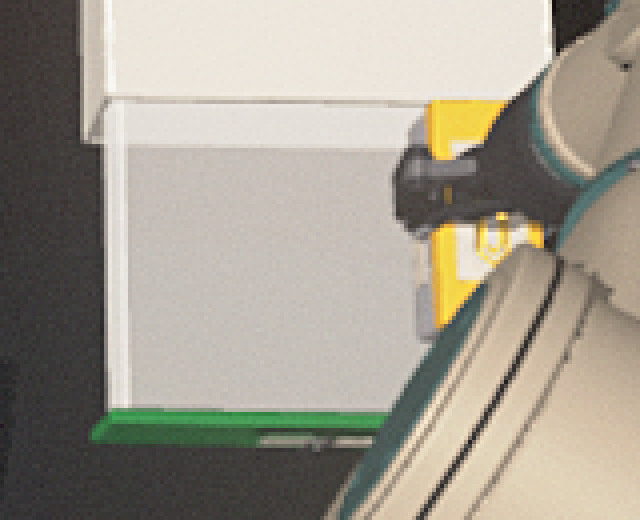

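```bash
python3 - <<'E'
from h import *
s=ctrl.read_state(); T=wristT(s)
print('L foot z17',cast('wrist',[(124,80),(155,272)],17,T).round(1).tolist())
print('L top z65',cast('wrist',[(84,73),(127,297)],65,T).round(1).tolist())
print('R foot z17',cast('wrist',[(402,80)],17,T).round(1).tolist())
print('R top z65',cast('wrist',[(406,70),(419,70),(423,70)],65,T).round(1).tolist())
print('roof95',cast('wrist',[(34,73),(452,69)],95,T).round(1).tolist())
print('panel',cast('wrist',[(155,272)],17,T).round(1).tolist(),cast('wrist',[(127,297)],88,T).round(1).tolist())
g=lambda p:(np.array(p)/4+[380,110]-.4)
print('top panel z88',cast('top',g([(108,408),(390,413)]),88).round(1).tolist(),'floor left z17',cast('top',g([(128,150),(132,408)]),17).round(1).tolist(), 'Lwall top',cast('top',g([(105,130),(108,408)]),65).round(1).tolist())
E
```

```text
L foot z17 [[665.6, -187.2, 17.0], [474.5, -182.7, 17.0]]
L top z65 [[667.3, -186.7, 65.0], [475.8, -181.7, 65.0]]
R foot z17 [[659.9, -433.4, 17.0]]
R top z65 [[663.2, -424.9, 65.0], [663.2, -434.4, 65.0], [663.1, -437.4, 65.0]]
roof95 [[665.4, -173.7, 95.0], [660.6, -447.2, 95.0]]
panel [[474.5, -182.7, 17.0]] [[491.2, -199.2, 88.0]]
top panel z88 [[472.4, -170.3, 88.0], [470.2, -338.8, 88.0]] floor left z17 [[656.2, -200.3, 17.0], [485.1, -197.7, 17.0]] Lwall top [[654.0, -177.3, 65.0], [476.5, -174.2, 65.0]]
```

The drawer checks out: walls at y -185 and -431 (246 apart), centre about -308, and floor from x 474 to 663. Tin at y -366 is inside with finger room. Lowering.

>>> arm_command:
  series:
    - [0, 0, -0.2, -0.6, 0, 0, -0.3]
    - [0, 0, 0, -1.3, 0, 0, 0]
    - [0, 0, 0, -1.8, 0, 0, 0]
    - [0, 0, 0, -1.8, 0, 0, 0]
    - [0, 0, 0, -1.8, 0, 0, 0]
    - [0, 0, 0, -1.7, 0, 0, 0]
    - [0, 0, 0, -1.4, 0, 0, 0]
    - [0, 0, 0, -1, 0, 0, 0]
    - [0, 0, 0, -0.6, 0, 0, 0]
    - [0, 0, 0, -0.4, 0, 0, 0]
    - [0, 0, 0, -0.2, 0, 0, 0]
    - [0, 0, 0, 0, 0, 0, 0]
    - [0, 0, 0, 0, 0, 0, 0]
    - [0, 0, 0, 0, 0, 0, 0]

```text
clock: 16.95
eef_pos: [565.7, -369.0, 39.7]
tool_rot: [2.597, 1.569, -0.568]
force: [-0.5, -0.6, -6.1]
width: 57.2
```

>>> arm_command:
  series:
    - [0, 0, 0.1, -0.15, 0, 0, 0]
    - [0, 0, 0, -0.1, 0, 0, 0]
    - [0, 0, 0, -0.1, 0, 0, 0]
    - [0, 0, 0, -0.05, 0, 0, 0]
    - [0, 0, 0, 0, 0, 0, 0]
    - [0, 0, 0, 0, 0, 0, 0]

```text
clock: 17.45
eef_pos: [565.3, -367.5, 35.3]
tool_rot: [-2.665, 1.57, 0.453]
force: [-1.5, 1.1, 0.0]
width: 56.7
```

The floor now carries the full weight: the force went from -6 to 0 N. Releasing with the opening limited.

>>> arm_command:
  series:
    - [0.82, 0, 0, -0.05, 0, 0, 0]
    - [0.82, 0, 0, 0, 0, 0, 0]
    - [0.82, 0, 0, 0, 0, 0, 0]
    - [0.82, 0, 0, 0.4, 0, 0, 0]
    - [0.82, 0, 0, 1, 0, 0, 0]
    - [0.82, 0, 0, 2, 0, 0, 0]
    - [0.82, 0, 0, 2.5, 0, 0, 0]
    - [1, 0, 0, 2.5, 0, 0, 0]
    - [1, 0, 0, 2, 0, 0, 0]
    - [1, 0, 0, 1, 0, 0, 0]
    - [1, 0, 0, 0.5, 0, 0, 0]
    - [1, 0, 0, 0, 0, 0, 0]

```text
clock: 18.45
eef_pos: [565.7, -367.9, 154.6]
tool_rot: [2.632, 1.569, -0.533]
force: [0.4, -0.6, 0.0]
width: 85.1
```

```bash
python3 - <<'E'
from h import *
s=ctrl.read_state(); im=ctrl.get_image('wrist'); cv2.imwrite('pics/w10.png',im)
Rm=R.from_euler('xyz',s['tool_rot']).as_matrix(); print(s['eef_pos'],s['force'],s['width'],np.degrees(np.arctan2(-Rm[1,2],-Rm[0,2])))
E
```

```text
[ 565.65892229 -367.93115094  154.61081308] [ 0.42029092 -0.64968997  0.0299195 ] 85.10356594527568 -1.349654191035099
```

View pics/w10.png

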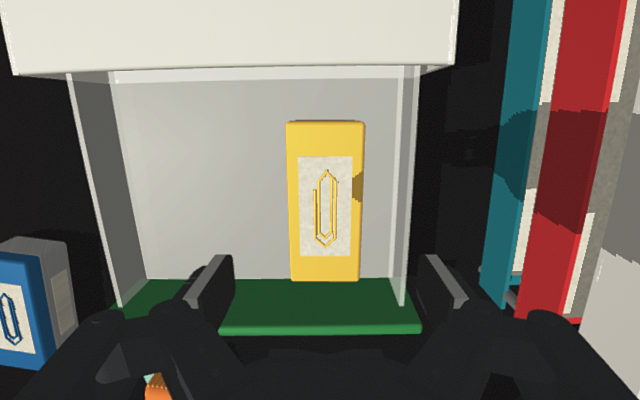

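Yellow stands flat on the drawer floor with margins on every side. Now blue.

>>> arm_command:
  series:
    - [1, -0.5, 1.5, 0, 0, 0, -0.6]
    - [1, -1, 2.8, 0, 0, 0, -0.6]
    - [1, -1.1, 3.1, 0, 0, 0, -0.6]
    - [1, -1.1, 3.1, 0, 0, 0, -0.6]
    - [1, -1.1, 3.1, 0, 0, 0, -0.6]
    - [1, -1.1, 3.1, 0, 0, 0, -0.6]
    - [1, -1.1, 3.1, 0, 0, 0, -0.6]
    - [1, -1.1, 3.1, 0, 0, 0, -0.6]
    - [1, -1.1, 3.1, 0, 0, 0, -0.6]
    - [1, -1.1, 2.8, -0.5, 0, 0, -0.6]
    - [1, -0.9, 1.6, -0.5, 0, 0, -0.6]
    - [1, -0.3, 0.9, -0.5, 0, 0, -0.6]
    - [1, 0, 0, 0, 0, 0, 0]
    - [1, 0, 0, 0, 0, 0, 0]
    - [1, 0, 0, 0, 0, 0, 0]
    - [1, 0, 0, 0, 0, 0, 0]

```text
clock: 19.83
eef_pos: [451.0, -56.2, 138.3]
tool_rot: [2.497, 1.57, -0.796]
force: [-0.4, -0.2, 0.4]
width: 85.7
```

```bash
python3 - <<'E'
from h import *
s=ctrl.read_state(); T=wristT(s); im=ctrl.get_image('wrist'); cv2.imwrite('pics/w11.png',im)
Rm=R.from_euler('xyz',s['tool_rot']).as_matrix(); print(s['eef_pos'],s['force'],s['width'],np.degrees(np.arctan2(-Rm[1,2],-Rm[0,2])))
hsv=cv2.cvtColor(im,cv2.COLOR_BGR2HSV)
m=cv2.inRange(hsv,(100,120,100),(115,255,255)); cs=max(cv2.findContours(m,0,2)[0],key=cv2.contourArea)
b=cv2.boxPoints(cv2.minAreaRect(cs)); P=cast('wrist',b,52,T); print(b.round(0).tolist(),P.mean(0))
E
```

```text
[450.95462901 -56.21413893 138.33923151] [-0.39031052 -0.15062679  0.39057178] 85.71220282372798 -8.673064469397476
[[281.0, 118.0], [361.0, 118.0], [361.0, 278.0], [281.0, 278.0]] [452.12369748 -53.39448188  52.        ]
```

View pics/w11.png

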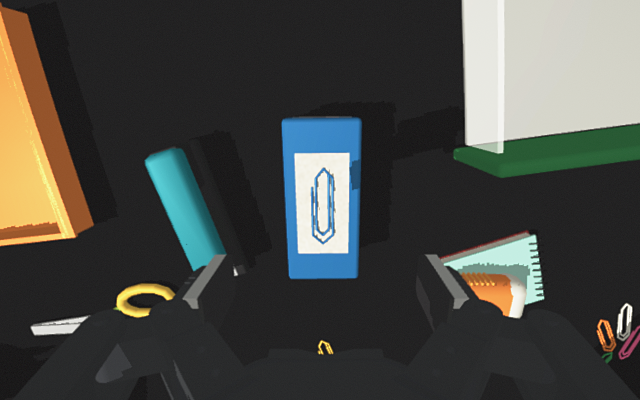

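Blue is centred at (322,198) in the image, and the stapler clears the left finger by about 35 mm. Descending, gripping and weighing.

>>> arm_command:
  series:
    - [1, 0, 0.15, -0.6, 0, 0, 0]
    - [1, 0, 0, -1.3, 0, 0, 0]
    - [1, 0, 0, -2, 0, 0, 0]
    - [1, 0, 0, -2, 0, 0, 0]
    - [1, 0, 0, -2, 0, 0, 0]
    - [1, 0, 0, -1.8, 0, 0, 0]
    - [1, 0, 0, -1.2, 0, 0, 0]
    - [1, 0, 0, -0.8, 0, 0, 0]
    - [1, 0, 0, -0.4, 0, 0, 0]
    - [1, 0, 0, 0, 0, 0, 0]
    - [1, 0, 0, 0, 0, 0, 0]
    - [0, 0, 0, 0, 0, 0, 0]
    - [0, 0, 0, 0, 0, 0, 0]
    - [0, 0, 0, 0, 0, 0, 0]
    - [0, 0, 0, 0, 0, 0, 0]
    - [0, 0, 0, 0, 0, 0, 0]
    - [0, 0, 0, 0, 0, 0, 0]

```text
clock: 21.3
eef_pos: [449.9, -52.7, 21.9]
tool_rot: [-0.992, 1.569, 2.0]
force: [-1.4, 0.5, 6.6]
width: 57.0
```

>>> arm_command:
  series:
    - [0, 0, 0, 0.4, 0, 0, 0]
    - [0, 0, 0, 0.8, 0, 0, 0]
    - [0, 0, 0, 1.5, 0, 0, 0]
    - [0, 0, 0, 2, 0, 0, 0]
    - [0, 0, 0, 2, 0, 0, 0]
    - [0, 0, 0, 1.9, 0, 0, 0]
    - [0, 0, 0, 1.5, 0, 0, 0]
    - [0, 0, 0, 0.9, 0, 0, 0]
    - [0, 0, 0, 0.4, 0, 0, 0]
    - [0, 0, 0, 0, 0, 0, 0]
    - [0, 0, 0, 0, 0, 0, 0]
    - [0, 0, 0, 0, 0, 0, 0]
    - [0, 0, 0, 0, 0, 0, 0]
    - [0, 0, 0, 0, 0, 0, 0]

```text
clock: 22.47
eef_pos: [449.2, -52.6, 134.6]
tool_rot: [-0.32, 1.567, 2.672]
force: [0.3, -0.2, -1.5]
width: 57.1
```

```bash
python3 - <<'E'
from h import *
f=[]
for i in range(4):
    s=ctrl.read_state(); f.append(s['force'][2]); im=ctrl.get_image('wrist')
cv2.imwrite('pics/w12.png',im)
Rm=R.from_euler('xyz',s['tool_rot']).as_matrix(); print(s['eef_pos'],np.round(f,2),s['width'],np.degrees(np.arctan2(-Rm[1,2],-Rm[0,2])))
E
```

```text
[449.46300968 -52.65115676 134.93623862] [-1.49 -1.25 -1.07 -0.46] 56.95669307187669 -8.57101892705154
```

View pics/w12.png

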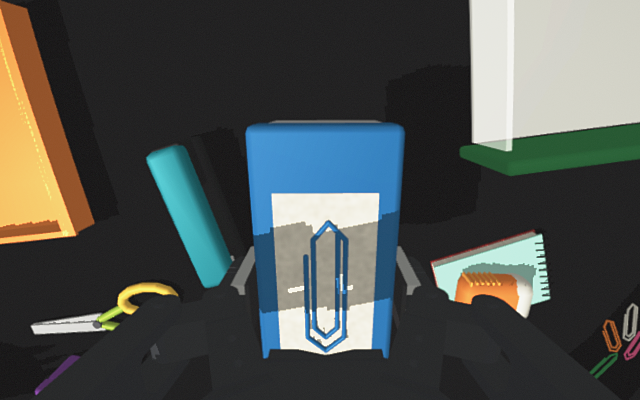

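Blue weighs about 1.1 N, so it is empty and goes in the tray beside red.

>>> arm_command:
  series:
    - [0, 0.8, 1.5, 0, 0, 0, 0.5]
    - [0, 0.8, 2.7, 0, 0, 0, 0.6]
    - [0, 0.8, 3, 0, 0, 0, 0.6]
    - [0, 0.8, 3, 0, 0, 0, 0.6]
    - [0, 0.8, 3, 0, 0, 0, 0.6]
    - [0, 0.8, 3, 0, 0, 0, 0.6]
    - [0, 0.8, 3, 0, 0, 0, 0.6]
    - [0, 0.8, 3, 0, 0, 0, 0.6]
    - [0, 0.8, 3, 0, 0, 0, 0.6]
    - [0, 0.8, 2.5, 0, 0, 0, 0.6]
    - [0, 0.8, 1.5, 0, 0, 0, 0.6]
    - [0, 0.8, 0.6, 0, 0, 0, 0]
    - [0, 0, 0, 0, 0, 0, 0]
    - [0, 0, 0, 0, 0, 0, 0]
    - [0, 0, 0, 0, 0, 0, 0]
    - [0, 0, 0, 0, 0, 0, 0]

```text
clock: 24.0
eef_pos: [545.1, 244.1, 135.2]
tool_rot: [-0.241, 1.568, 2.863]
force: [-1.0, -1.0, -0.4]
width: 57.0
```

```bash
python3 - <<'E'
from h import *
s=ctrl.read_state(); im=ctrl.get_image('wrist'); cv2.imwrite('pics/w13.png',im)
Rm=R.from_euler('xyz',s['tool_rot']).as_matrix(); print(s['eef_pos'],s['force'],s['width'],np.degrees(np.arctan2(-Rm[1,2],-Rm[0,2])))
E
```

```text
[545.07189842 244.11043317 135.22833155] [-1.01168381 -0.95434709 -0.39240728] 57.0268413190403 -2.154924264259018
```

View pics/w13.png

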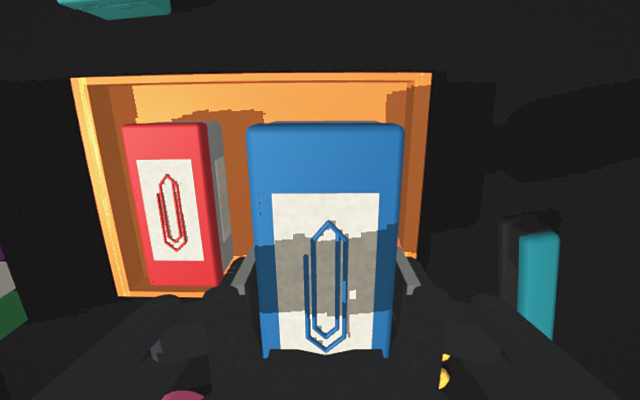

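>>> arm_command:
  series:
    - [0, 0.1, 0, -0.6, 0, 0, 0]
    - [0, 0, 0, -1.2, 0, 0, 0]
    - [0, 0, 0, -1.7, 0, 0, 0]
    - [0, 0, 0, -1.8, 0, 0, 0]
    - [0, 0, 0, -1.7, 0, 0, 0]
    - [0, 0, 0, -1.4, 0, 0, 0]
    - [0, 0, 0, -1, 0, 0, 0]
    - [0, 0, 0, -0.6, 0, 0, 0]
    - [0, 0, 0, -0.3, 0, 0, 0]
    - [0, 0, 0, -0.1, 0, 0, 0]
    - [0, 0, 0, 0, 0, 0, 0]
    - [0, 0, 0, 0, 0, 0, 0]
    - [0, 0, 0, 0, 0, 0, 0]

```text
clock: 25.13
eef_pos: [547.1, 245.7, 32.0]
tool_rot: [-1.111, 1.569, 1.995]
force: [0.0, -0.8, -0.9]
width: 56.9
```

>>> arm_command:
  series:
    - [0, 0, 0, -0.15, 0, 0, 0]
    - [0, 0, 0, -0.12, 0, 0, 0]
    - [0, 0, 0, -0.12, 0, 0, 0]
    - [0, 0, 0, 0, 0, 0, 0]
    - [0, 0, 0, 0, 0, 0, 0]

```text
clock: 25.55
eef_pos: [546.6, 245.4, 27.3]
tool_rot: [-0.517, 1.568, 2.588]
force: [-1.0, 0.1, -0.3]
width: 57.0
```

>>> arm_command:
  series:
    - [0, 0, 0, -0.1, 0, 0, 0]
    - [0, 0, 0, -0.05, 0, 0, 0]
    - [0, 0, 0, 0, 0, 0, 0]
    - [0, 0, 0, 0, 0, 0, 0]

```text
clock: 25.88
eef_pos: [546.7, 245.5, 27.0]
tool_rot: [-0.815, 1.568, 2.29]
force: [-2.7, -1.1, 8.0]
width: 57.0
```

Contact at +8 N, so blue is on the floor. Releasing and rising.

>>> arm_command:
  series:
    - [0.85, 0, 0, 0, 0, 0, 0]
    - [0.85, 0, 0, 0, 0, 0, 0]
    - [0.85, 0, 0, 0, 0, 0, 0]
    - [0.9, 0, 0, 0.5, 0, 0, 0]
    - [0.9, 0, 0, 1.2, 0, 0, 0]
    - [1, 0, 0, 2, 0, 0, 0]
    - [1, 0, 0, 2.5, 0, 0, 0]
    - [1, 0, 0, 2.5, 0, 0, 0]
    - [1, 0, 0, 1.5, 0, 0, 0]
    - [1, 0, 0, 1, 0, 0, 0]
    - [1, 0, 0, 0.5, 0, 0, 0]
    - [1, 0, 0, 0, 0, 0, 0]

```text
clock: 26.88
eef_pos: [547.1, 245.7, 144.1]
tool_rot: [-1.316, 1.568, 1.79]
force: [0.2, -0.3, -0.4]
width: 85.5
```

```bash
python3 - <<'E'
from h import *
s=ctrl.read_state(); T=wristT(s);im=ctrl.get_image('wrist'); cv2.imwrite('pics/w14.png',im)
print(s['eef_pos'],s['force'],s['width'])
E
```

```text
[547.10806732 245.70746149 144.05551056] [ 0.15200558 -0.25858783 -0.4024576 ] 85.49102304441101
```

View pics/w14.png

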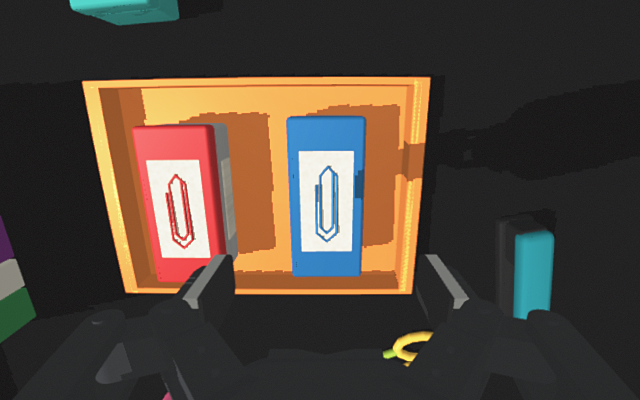

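Both light tins, red at (180,203) and blue at (326,197), stand flat and apart in the tray. Next I'll go in front of the drawer with the fingers shut.

>>> arm_command:
  series:
    - [0, -0.4, -1.6, 0, 0, 0, 0]
    - [0, -0.7, -3, 0, 0, 0, 0]
    - [0, -0.8, -3.4, 0, 0, 0, 0]
    - [0, -0.8, -3.4, 0, 0, 0, 0]
    - [0, -0.8, -3.4, 0, 0, 0, 0]
    - [0, -0.8, -3.4, 0, 0, 0, 0]
    - [0, -0.8, -3.4, 0, 0, 0, 0]
    - [0, -0.8, -3.4, 0, 0, 0, 0]
    - [0, -0.8, -3.4, 0, 0, 0, 0]
    - [0, -0.8, -3.4, 0, 0, 0, 0]
    - [0, -0.8, -3.4, 0, 0, 0, 0]
    - [0, -0.8, -3.4, 0, 0, 0, 0]
    - [0, -0.8, -3.4, 0, 0, 0, 0]
    - [0, -0.8, -3.4, 0, 0, 0, 0]
    - [0, -0.8, -3.4, 0, 0, 0, 0]
    - [0, -0.8, -3, 0, 0, 0, 0]
    - [0, -0.8, -2, 0, 0, 0, 0]
    - [0, -0.5, -1.2, 0, 0, 0, 0]
    - [0, 0, 0, 0, 0, 0, 0]
    - [0, 0, 0, 0, 0, 0, 0]

```text
clock: 28.6
eef_pos: [409.9, -304.2, 141.9]
tool_rot: [-0.638, 1.566, 2.466]
force: [1.0, 0.9, -0.4]
width: -0.3
```

>>> arm_command:
  series:
    - [0, 0, 0, 0, 0, 0, 0]
    - [0, 0, 0, 0, 0, 0, 0]

```text
clock: 28.77
eef_pos: [411.2, -302.7, 142.4]
tool_rot: [-0.795, 1.567, 2.313]
force: [-0.0, 0.4, -0.7]
width: -0.1
```

```bash
python3 - <<'E'
from h import *
s=ctrl.read_state(); T=wristT(s);im=ctrl.get_image('wrist'); cv2.imwrite('pics/w15.png',im); cv2.imwrite('pics/t15.png',ctrl.get_image('top'))
Rm=R.from_euler('xyz',s['tool_rot']).as_matrix()
print(s['eef_pos'],s['force'],s['width'],np.degrees(np.arctan2(-Rm[1,2],-Rm[0,2])))
E
```

```text
[ 411.18036801 -302.67903774  142.35937128] [-0.040825    0.36993826 -0.65511085] -0.0962708591761472 -1.9149498843601314
```

View pics/w15.png

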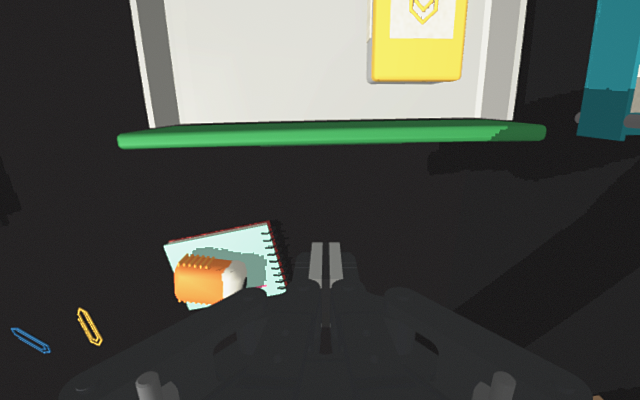

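View pics/t15.png

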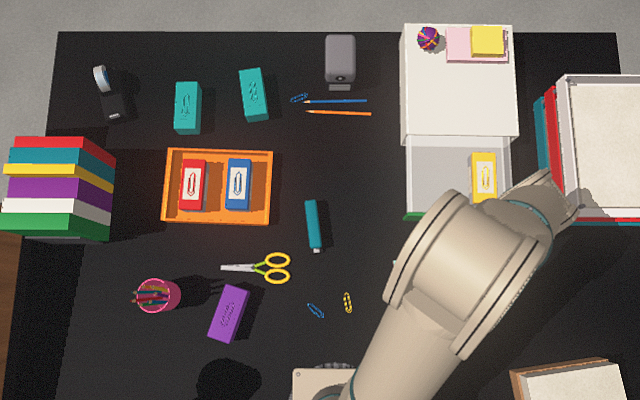

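```bash
python3 - <<'E'
from h import *
s=ctrl.read_state(); T=wristT(s)
print(cast('wrist',[(330,128),(330,143)],88,T).round(0).tolist(),cast('wrist',[(118,145),(545,135)],88,T).round(0).tolist())
print('nb',cast('wrist',[(268,222),(290,290)],14,T).round(0).tolist())
E
```

```text
[[471.0, -308.0, 88.0], [462.0, -308.0, 88.0]] [[466.0, -173.0, 88.0], [463.0, -444.0, 88.0]]
nb [[383.0, -249.0, 14.0], [310.0, -264.0, 14.0]]
```

The outer panel face is at x about 461 and the notebook ends at y -249, well clear. Lowering in front of the panel.

>>> arm_command:
  series:
    - [0, 0, -0.3, -1, 0, 0, 0]
    - [0, 0, -0.3, -2, 0, 0, 0]
    - [0, 0, 0, -2, 0, 0, 0]
    - [0, 0, 0, -2, 0, 0, 0]
    - [0, 0, 0, -1.6, 0, 0, 0]
    - [0, 0, 0, -1.1, 0, 0, 0]
    - [0, 0, 0, 0, 0, 0, 0]
    - [0, 0, 0, 0, 0, 0, 0]
    - [0, 0.8, 0, 0, 0, 0, 0]
    - [0, 0.8, 0, 0, 0, 0, 0]
    - [0, 0.8, 0, 0, 0, 0, 0]
    - [0, 0.4, 0, 0, 0, 0, 0]
    - [0, 0.3, 0, 0, 0, 0, 0]
    - [0, 0.3, 0, 0, 0, 0, 0]
    - [0, 0, 0, 0, 0, 0, 0]

```text
clock: 30.12
eef_pos: [445.5, -310.4, 46.0]
tool_rot: [-0.617, 1.569, 2.49]
force: [0.3, -0.3, -0.7]
width: -0.2
```

>>> arm_command:
  series:
    - [0, 0.2, 0, 0, 0, 0, 0]
    - [0, 0.3, 0, 0, 0, 0, 0]
    - [0, 0.4, 0, 0, 0, 0, 0]
    - [0, 0.5, 0, 0, 0, 0, 0]
    - [0, 0.6, -0.02, 0, 0, 0, 0]
    - [0, 0.7, -0.02, 0, 0, 0, 0]
    - [0, 0.8, -0.02, 0, 0, 0, 0]
    - [0, 0.8, -0.02, 0, 0, 0, 0]
    - [0, 0.8, -0.02, 0, 0, 0, 0]
    - [0, 0.8, -0.02, 0, 0, 0, 0]
    - [0, 0.8, -0.02, 0, 0, 0, 0]
    - [0, 0.8, -0.02, 0, 0, 0, 0]
    - [0, 0.8, -0.02, 0, 0, 0, 0]
    - [0, 0.8, -0.02, 0, 0, 0, 0]
    - [0, 0.8, -0.02, 0, 0, 0, 0]
    - [0, 0.8, -0.02, 0, 0, 0, 0]
    - [0, 0.8, -0.02, 0, 0, 0, 0]
    - [0, 0.8, -0.02, 0, 0, 0, 0]
    - [0, 0.8, -0.02, 0, 0, 0, 0]
    - [0, 0.8, -0.02, 0, 0, 0, 0]

```text
clock: 31.78
eef_pos: [584.4, -313.7, 45.9]
tool_rot: [-0.572, 1.568, 2.534]
force: [-2.3, 0.3, 0.5]
width: -0.0
```

```bash
python3 - <<'E'
from h import *
s=ctrl.read_state(); cv2.imwrite('pics/w16.png',ctrl.get_image('wrist')); cv2.imwrite('pics/t16.png',ctrl.get_image('top')[100:260,370:560].repeat(3,0).repeat(3,1))
print(s['eef_pos'],s['force'])
E
```

```text
[ 584.44116312 -313.74933855   45.85773775] [-2.31711403  0.33867386  0.52715196]
```

View pics/w16.png

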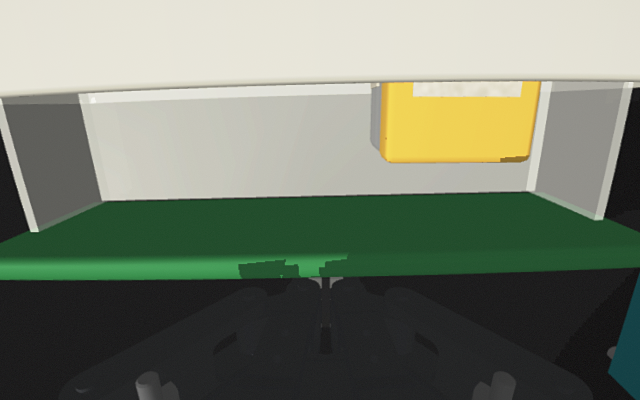

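View pics/t16.png

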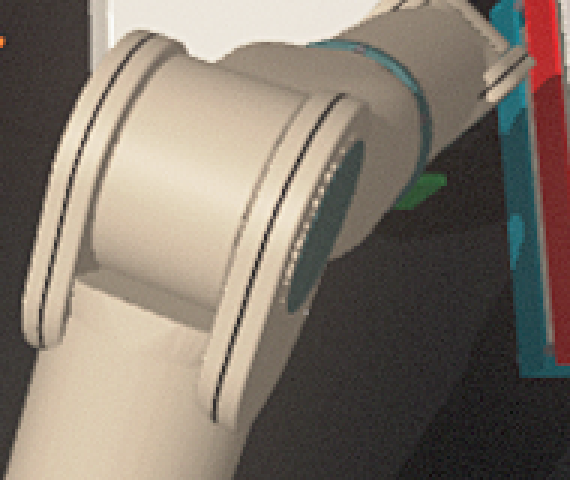

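The drawer slides with about 2.3 N, and the yellow tin is entering under the roof upright. I'll push the rest, slowing at the end.

>>> arm_command:
  series:
    - [0, 0.7, -0.02, 0, 0, 0, 0]
    - [0, 0.7, -0.02, 0, 0, 0, 0]
    - [0, 0.7, -0.02, 0, 0, 0, 0]
    - [0, 0.7, -0.02, 0, 0, 0, 0]
    - [0, 0.6, -0.02, 0, 0, 0, 0]
    - [0, 0.5, -0.02, 0, 0, 0, 0]
    - [0, 0.4, 0, 0, 0, 0, 0]
    - [0, 0.3, 0, 0, 0, 0, 0]
    - [0, 0.2, 0, 0, 0, 0, 0]
    - [0, 0.2, 0, 0, 0, 0, 0]
    - [0, 0.2, 0, 0, 0, 0, 0]
    - [0, 0, 0, 0, 0, 0, 0]

```text
clock: 32.88
eef_pos: [636.2, -314.8, 45.9]
tool_rot: [-0.744, 1.569, 2.362]
force: [-0.4, 0.3, 0.5]
width: -0.1
```

>>> arm_command:
  series:
    - [0, 0.2, 0, 0, 0, 0, 0]
    - [0, 0.2, 0, 0, 0, 0, 0]
    - [0, 0.2, 0, 0, 0, 0, 0]
    - [0, 0.2, 0, 0, 0, 0, 0]
    - [0, 0, 0, 0, 0, 0, 0]

```text
clock: 33.3
eef_pos: [641.7, -315.1, 45.4]
tool_rot: [-0.323, 1.564, 2.782]
force: [-5.2, 0.2, 1.2]
width: -0.0
```

```bash
python3 - <<'E'
from h import *
s=ctrl.read_state(); cv2.imwrite('pics/w17.png',ctrl.get_image('wrist'))
print(s['eef_pos'],s['force'])
E
```

```text
[ 641.7308473  -315.09047446   45.43941584] [-5.2246693   0.1896906   1.21784745]
```

View pics/w17.png

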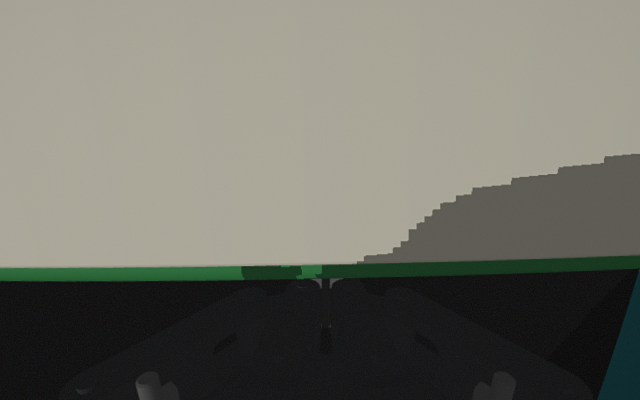

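Nearly shut. I'll keep pushing until the force shows the stop.

>>> arm_command:
  series:
    - [0, 0.2, 0, 0, 0, 0, 0]
    - [0, 0.2, 0, 0, 0, 0, 0]
    - [0, 0.1, 0, 0, 0, 0, 0]
    - [0, 0, 0, 0, 0, 0, 0]

```text
clock: 33.68
eef_pos: [641.4, -315.9, 44.5]
tool_rot: [-0.2, 1.555, 2.904]
force: [-15.8, 0.6, 3.9]
width: 0.3
```

Force rose to 16 N with no further motion, so the drawer is at its stop. Backing off.

>>> arm_command:
  series:
    - [0, -0.5, 0, 0, 0, 0, 0]
    - [0, -1, 0, 0, 0, 0, 0]
    - [0, -2, 0, 0, 0, 0, 0]
    - [0, -2, 0, 0, 0, 0, 0]
    - [0, -2, 0, 1, 0, 0, 0]
    - [0, -2, 0, 2, 0, 0, 0]
    - [0, -2, 0, 3, 0, 0, 0]
    - [0, -2, 0, 3, 0, 0, 0]
    - [0, -2, -1, 3, 0, 0, 0]
    - [0, -2, -2, 3, 0, 0, 0]
    - [0, -2, -3, 1, 0, 0, 0]
    - [0, -2, -3, 0, 0, 0, 0]
    - [0, -2, -3, 0, 0, 0, 0]
    - [0, -2, -3, 0, 0, 0, 0]
    - [0, -2, -3, 0, 0, 0, 0]
    - [0, -2, -2, 0, 0, 0, 0]
    - [0, -2, -1, 0, 0, 0, 0]
    - [0, 0, 0, 0, 0, 0, 0]
    - [0, 0, 0, 0, 0, 0, 0]
    - [0, 0, 0, 0, 0, 0, 0]

```text
clock: 35.35
eef_pos: [335.0, -524.8, 206.0]
tool_rot: [-1.229, 1.57, 1.878]
force: [1.0, 0.2, 0.0]
width: -0.1
```

```bash
python3 - <<'E'
from h import *
s=ctrl.read_state(); cv2.imwrite('pics/t18.png',ctrl.get_image('top')); cv2.imwrite('pics/s18.png',ctrl.get_image('side')); cv2.imwrite('pics/w18.png',ctrl.get_image('wrist'))
print(s['eef_pos'],s['force'])
E
```

```text
[ 334.99102806 -524.78912689  206.02983474] [0.97011577 0.19616264 0.01773373]
```

View pics/t18.png

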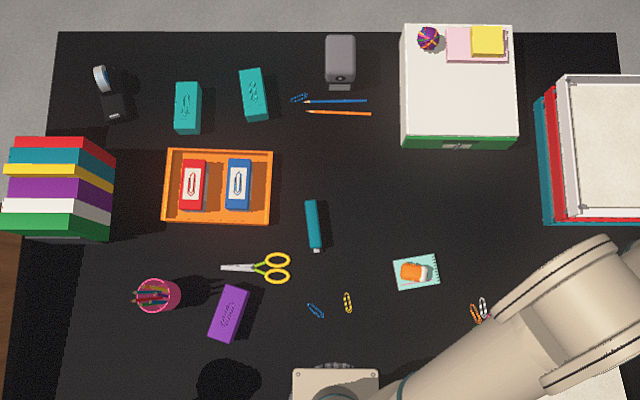

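View pics/s18.png

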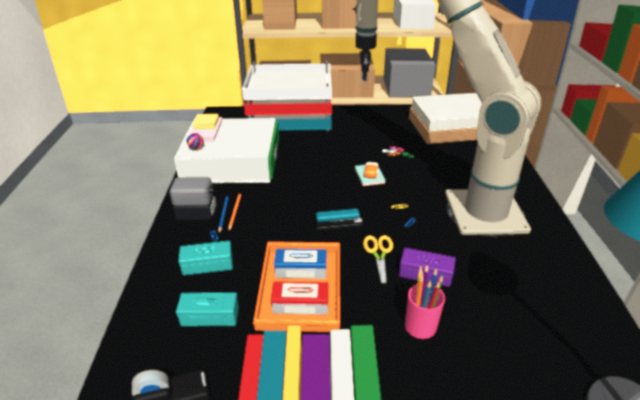

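View pics/w18.png

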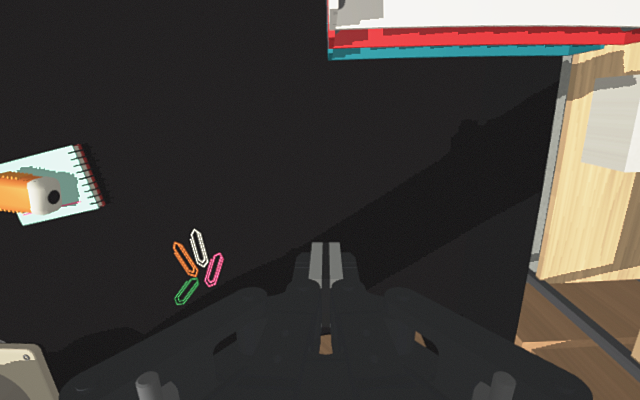

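```bash
python3 - <<'E'
from h import *
im=cv2.imread('pics/t18.png'); cv2.imwrite('pics/c18.png',cv2.resize(im[110:165,385:535],None,fx=5,fy=5,interpolation=cv2.INTER_CUBIC))
E
```

```text
(no output)
```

View pics/c18.png

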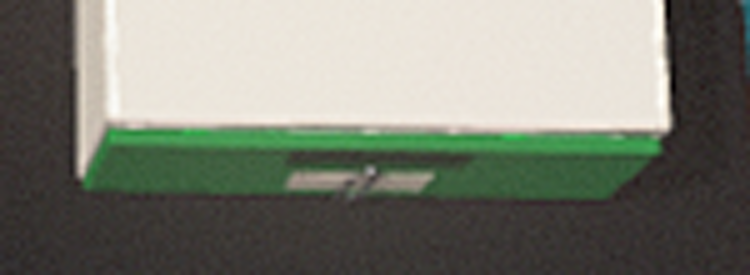

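The panel sits flush against the unit with no gap (crop row 128), the tins are in place and the other items haven't moved. Handing in.

```bash
python3 - <<'E'
from h import *
print(ctrl.finish_job())
E
```

```text
the job is handed in; nothing more can be done
None
```

I sorted all three tins, shut the drawer and handed the job in after about 35 s of the 70 s. `finish_job` gives no verdict.

- **Weights and placement:** red read about 1.2 N and blue about 1.1 N, so both were empty and went in the orange tray. Yellow read about 6 N, so it was full and went in the drawer. I opened the fingers only once the force showed the floor carrying each tin.
- **Last checks:** in the final pictures red and blue stand flat and apart inside the tray. The drawer panel sits flush with the unit: the push force rose to 16 N with no further motion. The stapler, notebook, sharpener, scissors and pencils look unmoved. The arm is clear of everything.
- **Not seen at the end:** yellow is hidden inside the shut drawer. It stood upright with room on all sides when last in view, partway through the push.
- **Disagreement:** one early wrist measurement was about 10 mm off the top view because the arm was still swinging. After it settled, the two agreed to about 3 mm.

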